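# Clear the mould face and show the casting to the camera

### The job

Take the scraper block by its grip and wipe the four sharp slag chips off the mould's top face with it, never with the fingers, while the casting still stands in its pocket; then set the scraper down on the bench. Lift the casting out by its square pouring stub and hold it up to the inspection camera: upright, the round flange face square to the lens and looking into it, its centre at the focus 150 mm straight ahead of the lens. Finish still holding it there, motionless, with no chip on the mould or in its pocket, and leave the crucible, brick, tongs and camera undisturbed.

Things in the scene. Friction and masses are not known exactly. Their poses are not given: they have to be found in the camera images.
- mould: open steel half-mould fixed to the bench, 130 (x) x 260 (y) x 35 mm high; origin: centre of its underside, on the bench. The casting's pocket is centred at y = +85 mm; the chips lie on the flat top face, within 35 mm of the centre line, y = -95 to +5 mm. Beyond the -y end is a chip gutter on the bench, 134 mm wide, 70 mm long, rim 20 mm high, open to the mould
- pocket (a point): centre of the floor of the mould's square pocket, 44 x 44 mm, 20 mm deep below the top face (floor 15 mm above the bench)
- casting: aluminium pipe-fitting casting, 0.2 to 0.45 kg, 104 mm tall, upright in the pocket, 2 mm play; origin: centre of its underside. Foot 40 x 40 mm to z = 22, barrel 40 mm across to z = 62, then an 18 x 18 mm square pouring stub to z = 104 (sides along x, y; grip here). A 40 mm round flange centred at z = 44 faces its own +x, face at x = 32 mm; in the mould it faces the mould's +x
- flange_face (a point): centre of the casting's round flange face (32 mm along +x and 44 mm up from the casting's origin); the face looks along the casting's +x
- scraper: scraper block standing freely on the bench, 0.15 kg, 96 mm tall: straight blade 100 mm wide (its x), 14 mm thick, under a 20 mm thick wooden back up to z = 32; in the middle a 24 x 24 mm square wooden grip post (sides along x, y) from z = 32 to 96 mm. Origin: centre of its underside
- chip0: loose slag chip, a dark flat lump 17 x 15 x 9 mm, 12 g, lying on the flat land of the mould's top face; origin at the centre of its underside
- chip1: loose slag chip, a dark flat lump 17 x 15 x 9 mm, 12 g, lying on the flat land of the mould's top face; origin at the centre of its underside
- chip2: loose slag chip, a dark flat lump 17 x 15 x 9 mm, 12 g, lying on the flat land of the mould's top face; origin at the centre of its underside
- chip3: loose slag chip, a dark flat lump 17 x 15 x 9 mm, 12 g, lying on the flat land of the mould's top face; origin at the centre of its underside
- lens (a point): centre of the front glass of the inspection camera, a grey 50 mm box with a 38 mm black lens tube on a mast about 310 mm high with a 110 mm square foot, standing at the robot's right; lens 200 to 260 mm above the bench. x points straight out of the lens (level), z up
- focus (a point): the camera's focus, a point in empty air 150 mm straight ahead of the lens at the same height; same axes as the lens: x points level away from the camera, z up
- crucible: bystander: small grey open crucible, 68 mm in diameter, 75 mm high; origin at the centre of its underside
- brick: bystander: pale half firebrick, 64 x 114 x 64 mm; origin at the centre of its underside
- tongs: bystander: steel tongs lying flat, about 300 mm long (its y), 15 mm high; origin on the bench near the joint of the tongs
Mind the look-alikes: they are no part of the job. There is more than one size of the scraper; the job needs the largest.

How it is judged:
By the outcome, as a careful person would: the job done as asked, in the order asked, and still so for the second after the job is handed in, while the arm keeps its last pose, push and grip.
It also fails if it takes over 59 s, if anything falls off the work surface, if the arm or the gripper's body presses on something with over 40 N, if the wrist force passes 120 N, or if a joint passes its speed limit or range.

### The arm

A 6-joint arm with a two-finger parallel gripper is mounted at the origin on the work surface. World frame = base frame: x ahead of the robot, y to its left, z up, the work surface at z = 0. Lengths are in m, angles in degrees, forces in N, time in s.
With the tool pointing down it reaches from about 0.3 to 1 m from the base axis. Payload 5.1 kg.
Tool frame: the origin (TCP) lies midway between the tips of the shut fingers; the grasp point (between the pads) lies env.hold_point_z behind it (env.hold_point_z is the distance from the TCP to the grasp point, in m); z points along the fingers, y is the line along which they close (so a half turn about z gives the same grasp; the last joint's range is limited). The gripper opens to 95 mm and grips with 3 to 60 N. Pads are 20 mm wide; open, the fingers measure 119 mm over their backs; the gripper's body (75 mm by 180 mm) begins 59 mm behind the grasp point.
Start: joints at [-81.566, 7.093, 94.555, -0, 78.352, -4.733], TCP at [0.148, -0.633, 0.215] pointing down, gripper open.
Joint ranges: [-149.61, 149.61], [-58.7, 133.49], [1.44, 155.28], [-77.14, 257.14], [18.33, 153.61], [-166.67, 166.67]. Speed limits (degrees/s): [147.25, 147.25, 180, 180, 180, 180].

### API

Orientations are given as [roll, pitch, yaw] about the fixed x, y, z axes, in that order (R = Rz(yaw) Ry(pitch) Rx(roll)).
In Python, from cell import env, optics, ticket gives the robot as it stands.
- The arm moves only by the tool servo_tool, never from a script. Its argument "commands" is a list of rows, each an object of numbers: "tx", "ty", "tz": the shift along the tool's x, y, z as a fraction of full scale; "wx", "wy", "wz": the turn, a rotation vector about the tool's x, y, z as a fraction of full scale; "jaw": the closure, from -1 (fully open) to 1 (shut). A call has 1 to 8 rows; each row shifts and turns the commanded pose from where the row before left it, along the tool's axes as they then stand; what a row does not reach is not made up. Full scale, the value 1, is 40 mm for a shift and 5 degrees for a turn. A row lasts 1/12 s, in which the tool goes at most 41.7 mm and 7.16 degrees, less where a joint would pass 70% of its speed; a pose out of reach is approached as far as the arm can. A call with a number of a shift or a turn outside -1 to 1 is refused whole. A call with a gripper value outside its range is refused whole. The fingers move at their own pace and stop on an object; "squeeze" is the grip in N (left out, the last holds). Time passes only in rows, so rows that do not move let the fingers close. It gives the time, the measured TCP pose, the force, the opening and the grip force at its end, in the units of the state.
- env.sense(): the state, without advancing time (a new reading comes with each control period).
- optics.capture(name): name is "scene" or "side" or "wrist"; returns the picture (480x640x3 uint8, red, green, blue); there is no depth.
- optics.calibration(name): a dict with "vertical_fov" (degrees; the focal length in pixels is half the picture's height over the tangent of half this angle, whatever the lens; pixels are square), "cx", "cy" (the principal point, pixels), "rvec" (rotation vector, rad) and "tvec" (3), from world to camera coordinates, as OpenCV has them; the wrist camera has in their place "hand_eye" (4x4, takes a point from camera to tool coordinates, whose origin is the TCP and whose axes are the flange's). Camera axes: x right, y down, z forward; pixel columns grow to the right and rows downward; lengths in m; the calibration is good to about 2 mm. A picture is of the moment at which its call begins: read the wrist's pose just before it. calibration takes no time and is no camera call.
- ticket.close_job(): hands the job in; it is judged then, once.
The state is a dict: "clock": time; "joints": joint angles; "dq": joint speeds; "tau": joint torques, N m; "eef_pos": TCP position; "eef_rot": TCP orientation; "contact_force": force on the tool from outside, world axes, zero at the start; "torque": the same for the moment, N m; "finger_gap": opening from 0.0 (shut) to 1.0 (fully open); "grip_force": force on a finger pad.
Only numpy, scipy, OpenCV 4.12 (cv2) and the standard library are available. Lean on these libraries where they do the work, as an engineer would, in place of code of your own. Each camera call takes 0.05 s, during which the arm holds its last target. There are 200 camera calls.

## Working session

There is one attempt and no reset: what is moved stays moved. The work goes in short steps, Python scripts to look and compute and a tool call to move; the robot and the scene stay as the last step left them, time stands still between calls to the robot, and variables do not carry over. Pictures are saved under pics/ and viewed, at most 10 in all, crops included, and the job is handed in when it is done.

Besides the shell and the picture viewer there is one more tool, called after ">>>" as a command line: name --argument value ..., lists and objects as JSON in quotes. servo_tool: Moves the arm, as the interface text tells. Its arguments: {"type":"object","properties":{"commands":{"type":"array","items":{"type":"object","properties":{"tx":{"type":"number","minimum":-1,"maximum":1},"ty":{"type":"number","minimum":-1,"maximum":1},"tz":{"type":"number","minimum":-1,"maximum":1},"wx":{"type":"number","minimum":-1,"maximum":1},"wy":{"type":"number","minimum":-1,"maximum":1},"wz":{"type":"number","minimum":-1,"maximum":1},"jaw":{"type":"number"}}}},"squeeze":{"type":"number"}},"required":["commands"]}

```bash
ls; mkdir -p pics; python3 - <<'E'
from cell import env, optics, ticket
import cv2
print(env.sense(), env.hold_point_z)
for n in ["scene","side","wrist"]:
    print(n, optics.calibration(n))
    cv2.imwrite(f"pics/{n}0.png", optics.capture(n)[:,:,::-1])
E
```

```text
pics
{'clock': 0.0, 'joints': array([-8.15660253e+01,  7.13230389e+00,  9.46340771e+01,  1.51678914e-03,
        7.83523686e+01, -4.73221485e+00]), 'dq': array([-0.04347658, -0.01435245, -0.00349259, -0.04199654, -0.11161011,
        0.05369183]), 'tau': array([ 3.16084232e-03, -4.17609394e+01, -3.59927559e+01,  7.74921477e-02,
        4.91496432e-02, -1.68887409e-04]), 'eef_pos': array([ 0.14794297, -0.63227463,  0.21340057]), 'eef_rot': array([-1.79881778e+02, -1.12765508e-02,  1.31658702e+01]), 'contact_force': array([-0.34201023,  0.59939096,  0.12002095]), 'torque': array([-0.02868067, -0.00250796,  0.02198336]), 'grip_force': 0.0, 'finger_gap': 0.9984380292366591} 0.0188
scene {'vertical_fov': 43.50222512267253, 'cx': 322.7540321406096, 'cy': 237.03606068145044, 'rvec': array([ 1.91928999,  1.59411347, -0.62551807]), 'tvec': array([-0.11541575, -0.28262297,  1.60690658])}
side {'vertical_fov': 47.05999432942449, 'cx': 323.0994981356045, 'cy': 223.49203399547955, 'rvec': array([ 0.91876254, -2.51156248,  1.08786652]), 'tvec': array([0.41381101, 0.34511827, 1.17138004])}
wrist {'vertical_fov': 68.37838360947346, 'cx': 313.7603231504816, 'cy': 241.0061860330547, 'hand_eye': array([[ 8.41578157e-04, -9.64318535e-01, -2.64743377e-01,
         7.38496609e-02],
       [ 9.99998911e-01,  1.13248633e-03, -9.46200501e-04,
        -5.01730790e-04],
       [ 1.21225694e-03, -2.64742292e-01,  9.64318438e-01,
        -1.70864549e-01],
       [ 0.00000000e+00,  0.00000000e+00,  0.00000000e+00,
         1.00000000e+00]])}
```

View pics/scene0.png

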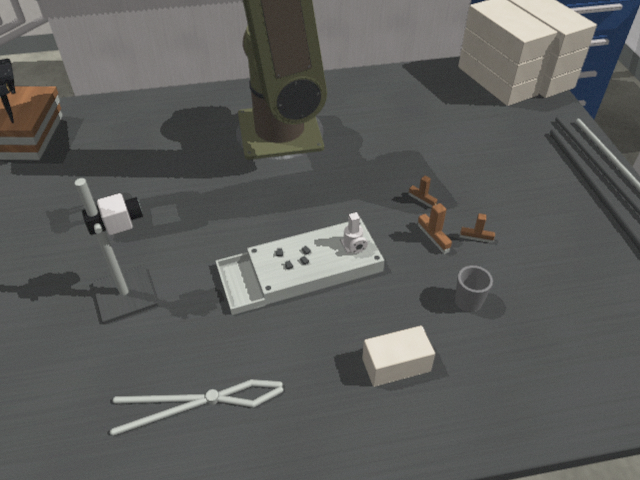

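View pics/side0.png

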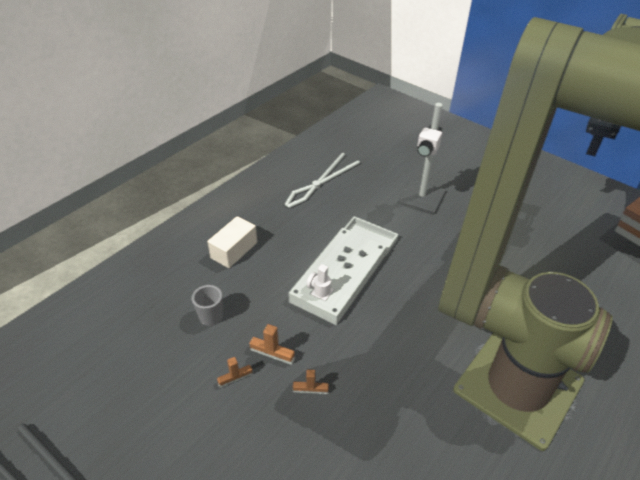

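The scene view shows the mould centrally (top-face corners near (248,257), (360,220), (383,262), (263,298)), with its gutter toward the camera mast on the left. The three scrapers stand at the right. The largest is the middle one, at (436,228) in scene and (272,343) in side.

```bash
cat > h.py <<'E'
from cell import env, optics, ticket
import cv2, numpy as np
from scipy.spatial.transform import Rotation as R
from scipy.optimize import least_squares
def cam(n, st=None):
    c=optics.calibration(n); f=240/np.tan(np.radians(c["vertical_fov"]/2))
    K=np.array([[f,0,c["cx"]],[0,f,c["cy"]],[0,0,1.]])
    if n=="wrist":
        st=st or env.sense(); T=np.eye(4); T[:3,:3]=R.from_euler("xyz",st["eef_rot"],degrees=True).as_matrix(); T[:3,3]=st["eef_pos"]
        E=np.linalg.inv(T@c["hand_eye"]); return K,E[:3,:3],E[:3,3]
    return K,cv2.Rodrigues(c["rvec"])[0],c["tvec"]
def proj(C,P):
    K,r,t=C; q=(np.atleast_2d(P)@r.T+t)@K.T; return q[:,:2]/q[:,2:]
def atz(C,uv,z):
    K,r,t=C; d=r.T@np.linalg.inv(K)@np.array([*uv,1.]); o=-r.T@t
    return o+d*(z-o[2])/d[2]
def tri(obs):  # [(C,uv)...]
    A=[];b=[]
    f=lambda p: np.concatenate([proj(C,p)[0]-uv for C,uv in obs])
    s=least_squares(f,[.5,0,.1]); return s.x, np.abs(s.fun).max()
def snap(n,name):
    st=env.sense(); im=optics.capture(n)[:,:,::-1].copy(); cv2.imwrite(f"pics/{name}.png",im); return st,im
E
python3 - <<'E'
from h import *
np.set_printoptions(precision=4,suppress=True)
S=cam("scene");D=cam("side")
for uv in [(248,257),(360,220),(383,262),(263,298)]: print("mould",atz(S,uv,.035))
print("stub",tri([(S,(354,215)),(D,(323,267))]))
print("post",tri([(S,(439,207)),(D,(271,328))]), atz(S,(439,207),.096))
print("lens",tri([(S,(140,210)),(D,(425,149))]))
print("brick",atz(S,(399,340),.064),"cruc",atz(S,(474,278),.075))
a=cv2.imread("pics/scene0.png");b=cv2.imread("pics/side0.png")
c=np.hstack([cv2.resize(a[170:270,395:505],None,fx=3.6,fy=3.6,interpolation=2),cv2.resize(b[310:410,205:335],None,fx=3,fy=3.6,interpolation=2)])
d=np.hstack([cv2.resize(a[170:240,70:180],None,fx=3.6,fy=3.4,interpolation=2),cv2.resize(b[110:180,375:505],None,fx=3,fy=3.4,interpolation=2)])
cv2.imwrite("pics/crop1.png",np.vstack([c,d])); print(c.shape)
E
```

```text
mould [ 0.4593 -0.1274  0.035 ]
mould [0.3966 0.1273 0.035 ]
mould [0.5244 0.1468 0.035 ]
mould [ 0.5714 -0.1091  0.035 ]
stub (array([0.4626, 0.0953, 0.1218]), np.float64(0.15471230887544607))
post (array([0.4493, 0.2817, 0.0988]), np.float64(0.6615084804509479)) [0.4475 0.2841 0.096 ]
lens (array([ 0.4692, -0.3108,  0.2186]), np.float64(1.9390484960916297))
brick [0.7327 0.1206 0.064 ] cruc [0.6291 0.2989 0.075 ]
(360, 786, 3)
```

View pics/crop1.png

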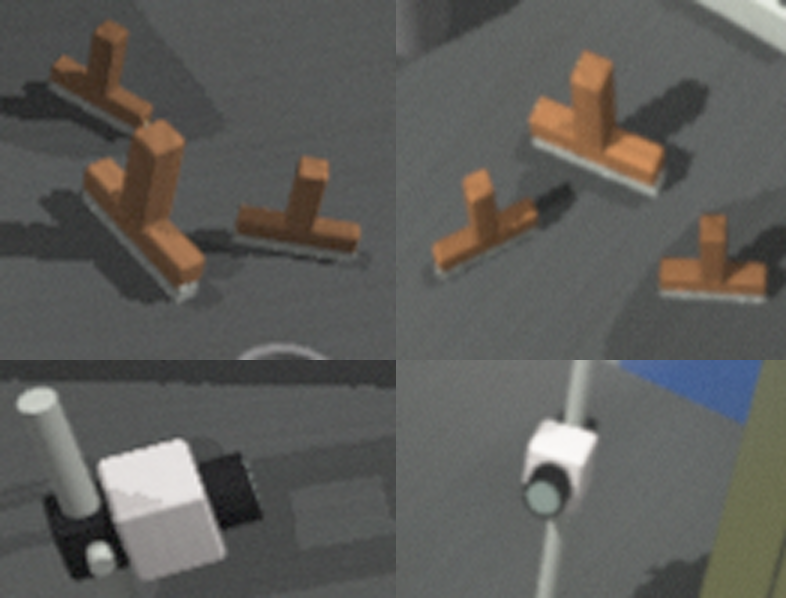

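The large scraper's post top is at scene (440,208) and its blade bottom edge runs (418.6,224.7)→(446,253). The lens glass is at side (424,150) and scene (140,207). Next I move the wrist camera over the mould.

>>> servo_tool --commands '[{"tz": -1, "jaw": -1}, {"tz": -1}, {"tx": 0.5, "ty": -0.8, "tz": -0.2}, {"tx": 0.5, "ty": -0.8, "tz": -0.2}, {"tx": 0.5, "ty": -0.8, "tz": -0.2}, {"tx": 0.5, "ty": -0.8, "tz": -0.2}, {"tx": 0.5, "ty": -0.8, "tz": -0.2}, {"tx": 0.5, "ty": -0.8, "tz": -0.2}]'

```text
$.commands[0]: bad value
```

>>> servo_tool --commands '[{"tx": 0.5, "ty": -0.8}, {"tx": 0.5, "ty": -0.8}, {"tx": 0.5, "ty": -0.8}, {"tx": 0.5, "ty": -0.8}, {"tx": 0.5, "ty": -0.8}, {"tx": 0.5, "ty": -0.8}, {"tx": 0.5, "ty": -0.8}, {"tx": 0.5, "ty": -0.8}]'

```text
$.commands[0]: bad value
```

```bash
python3 - <<'E'
from h import *
np.set_printoptions(precision=4,suppress=True)
S=cam("scene");D=cam("side")
print("blade",atz(S,(418.6,224.7),.0),atz(S,(445.8,252.8),0))
print("post",tri([(S,(440.3,207.8)),(D,(270.7,328))]))
print("lens",tri([(S,(140,207.4)),(D,(424,150.3))]))
# box top edges along lens axis (scene crop)
g=lambda x,y:(70+x/3.6,170+(y-360)/3.4)
for h in (.24,.245): print("boxdir",atz(S,g(183,440),h)-atz(S,g(98,460),h), atz(S,g(203,498),h)-atz(S,g(117,522),h))
print(env.sense()["eef_pos"],env.sense()["eef_rot"],env.sense()["clock"])
E
```

```text
blade [0.4025 0.2645 0.    ] [0.4955 0.2981 0.    ]
post (array([0.4507, 0.2829, 0.0982]), np.float64(1.2441573640102774))
lens (array([ 0.4669, -0.3087,  0.2205]), np.float64(0.5002556576024517))
boxdir [-0.008   0.0411  0.    ] [-0.0103  0.0403  0.    ]
boxdir [-0.008   0.0408  0.    ] [-0.0102  0.0401 -0.    ]
[ 0.148  -0.6324  0.2137] [-179.9068   -0.009    13.1654] 0.15
```

>>> servo_tool --commands '[{"tx": 0, "ty": 0, "tz": -1, "wx": 0, "wy": 0, "wz": 0, "jaw": -1}, {"tx": 0, "ty": 0, "tz": -1, "wx": 0, "wy": 0, "wz": 0, "jaw": -1}, {"tx": 0.5, "ty": -0.8, "tz": -0.2, "wx": 0, "wy": 0, "wz": 0, "jaw": -1}, {"tx": 0.5, "ty": -0.8, "tz": -0.2, "wx": 0, "wy": 0, "wz": 0, "jaw": -1}, {"tx": 0.5, "ty": -0.8, "tz": -0.2, "wx": 0, "wy": 0, "wz": 0, "jaw": -1}, {"tx": 0.5, "ty": -0.8, "tz": -0.2, "wx": 0, "wy": 0, "wz": 0, "jaw": -1}, {"tx": 0.5, "ty": -0.8, "tz": -0.2, "wx": 0, "wy": 0, "wz": 0, "jaw": -1}, {"tx": 0.5, "ty": -0.8, "tz": -0.2, "wx": 0, "wy": 0, "wz": 0, "jaw": -1}]'

```text
clock: 0.82
eef_pos: [0.2213, -0.4167, 0.3425]
eef_rot: [-180.0, -0.0, 13.1]
contact_force: [0.7, -0.4, 0.2]
finger_gap: 0.995
grip_force: 0.0
```

>>> servo_tool --commands '[{"tx": 0.55, "ty": -0.83, "tz": 0, "wx": 0, "wy": 0, "wz": 0, "jaw": -1}, {"tx": 0.55, "ty": -0.83, "tz": 0, "wx": 0, "wy": 0, "wz": 0, "jaw": -1}, {"tx": 0.55, "ty": -0.83, "tz": 0, "wx": 0, "wy": 0, "wz": 0, "jaw": -1}, {"tx": 0.55, "ty": -0.83, "tz": 0, "wx": 0, "wy": 0, "wz": 0, "jaw": -1}, {"tx": 0.55, "ty": -0.83, "tz": 0, "wx": 0, "wy": 0, "wz": 0, "jaw": -1}, {"tx": 0.55, "ty": -0.83, "tz": 0, "wx": 0, "wy": 0, "wz": 0, "jaw": -1}, {"tx": 0.55, "ty": -0.83, "tz": 0, "wx": 0, "wy": 0, "wz": 0, "jaw": -1}, {"tx": 0.55, "ty": -0.83, "tz": 0, "wx": 0, "wy": 0, "wz": 0, "jaw": -1}]'

```text
clock: 1.48
eef_pos: [0.3319, -0.1181, 0.3426]
eef_rot: [180.0, -0.0, 13.1]
contact_force: [1.7, -0.5, -0.4]
finger_gap: 1.0
grip_force: 0.0
```

>>> servo_tool --commands '[{"tx": 0.5, "ty": -0.85, "tz": 0, "wx": 0, "wy": 0, "wz": 0, "jaw": -1}, {"tx": 0.5, "ty": -0.85, "tz": 0, "wx": 0, "wy": 0, "wz": 0, "jaw": -1}, {"tx": 0.5, "ty": -0.85, "tz": 0, "wx": 0, "wy": 0, "wz": 0, "jaw": -1}, {"tx": 0.5, "ty": -0.85, "tz": 0, "wx": 0, "wy": 0, "wz": 0, "jaw": -1}, {"tx": 0.5, "ty": -0.85, "tz": 0, "wx": 0, "wy": 0, "wz": 0, "jaw": -1}, {"tx": 0.5, "ty": -0.85, "tz": 0, "wx": 0, "wy": 0, "wz": 0, "jaw": -1}, {"tx": 0, "ty": 0, "tz": 0, "wx": 0, "wy": 0, "wz": 0, "jaw": -1}, {"tx": 0, "ty": 0, "tz": 0, "wx": 0, "wy": 0, "wz": 0, "jaw": -1}]'

```text
clock: 2.15
eef_pos: [0.4021, 0.1077, 0.342]
eef_rot: [180.0, 0.1, 13.4]
contact_force: [0.1, -0.3, -0.2]
finger_gap: 1.001
grip_force: 0.0
```

```bash
python3 - <<'E'
from h import *
st,im=snap("wrist","w1"); print(st["eef_pos"],st["eef_rot"],st["dq"].round(2))
np.save("w1.npy",np.r_[st["eef_pos"],st["eef_rot"]])
E
```

```text
[0.402076   0.10774822 0.34195129] [1.79994774e+02 1.12203700e-01 1.34418520e+01] [-3.78 -1.43  0.65 -0.58  0.33 -0.5 ]
```

View pics/w1.png

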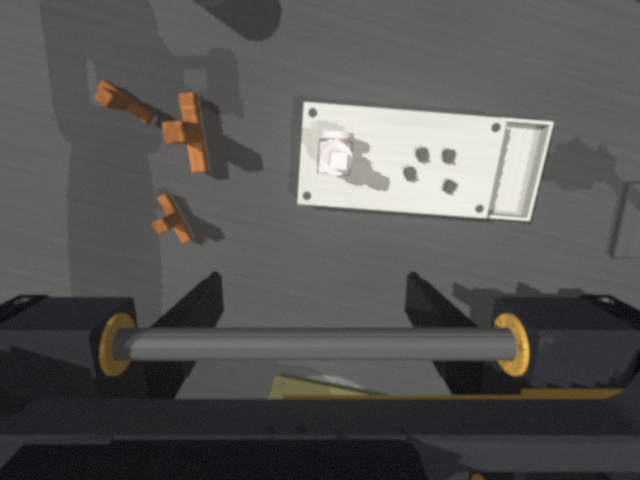

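The wrist view shows the mould's top-face corners at (304,101), (298,206), (488,217) and (505,120). The chips are at (421,155), (449,156), (410,174) and (450,186), and the large scraper is at (190,132).

```bash
cat > fit.py <<'E'
from h import *
np.set_printoptions(precision=4,suppress=True)
v=np.load("w1.npy"); st=dict(eef_pos=v[:3],eef_rot=v[3:])
W=cam("wrist",st);S=cam("scene");D=cam("side")
def place(P,x,y,yaw,z=0):
    return np.asarray(P)@R.from_euler("z",yaw,degrees=True).as_matrix().T+[x,y,z]
# mould
M=np.array([[.065,.13,.035],[-.065,.13,.035],[-.065,-.13,.035],[.065,-.13,.035]])
ow=np.array([(304,101),(298,206),(488,217),(505,120)],float)
os_=np.array([(383,262),(360,220),(248,257),(263,298)],float)
g=cv2.cvtColor(cv2.imread("pics/w1.png"),cv2.COLOR_BGR2GRAY)
ow2=cv2.cornerSubPix(g,ow.astype(np.float32).reshape(-1,1,2),(4,4),(-1,-1),(3,50,.01)).reshape(-1,2); print(ow2)
for nm,fs in (("w",[(W,ow2)]),("s",[(S,os_)]),("ws",[(W,ow2),(S,os_)])):
    r=least_squares(lambda p:np.concatenate([(proj(C,place(M,*p))-o).ravel() for C,o in fs]),[.49,.01,12]); print("mould",nm,r.x,np.abs(r.fun).max())
# scraper by mask IoU
def box(x0,x1,y0,y1,z0,z1): return np.array([[a,b,c] for a in(x0,x1) for b in(y0,y1) for c in(z0,z1)])
def mask(im,c,rad):
    hsv=cv2.cvtColor(im,cv2.COLOR_BGR2HSV); m=((hsv[...,0]<16)&(hsv[...,1]>110)&(hsv[...,2]>50)).astype(np.uint8)
    n,l,s,_=cv2.connectedComponentsWithStats(m); k=l[c[1],c[0]]; return (l==k).astype(np.uint8)
views=[(C,mask(cv2.imread(f"pics/{f}.png"),c,0)) for C,f,c in ((W,"w1",(190,130)),(S,"scene0",(436,228)),(D,"side0",(272,343)))]
print([m.sum() for _,m in views])
def sil(C,p):
    m=np.zeros((480*4,640*4),np.uint8)
    for B in (box(-.05,.05,-.01,.01,p[3],.032),box(-.012,.012,-.012,.012,.032,.096)):
        uv=proj(C,place(B,*p[:3])); cv2.fillConvexPoly(m,cv2.convexHull(np.round((uv+.5)*4).astype(np.int32)),1)
    return cv2.resize(m*255,(640,480),interpolation=cv2.INTER_AREA)/255.
from scipy.optimize import minimize
for nm,vs in (("w",views[:1]),("s",views[1:2]),("d",views[2:]),("all",views)):
    f=lambda q:sum(np.abs(sil(C,q*[.001,.001,1,.001])-m).sum()/m.sum() for C,m in vs)
    r=minimize(f,[450,283,20,14],method="Nelder-Mead",options=dict(initial_simplex=np.array([[450,283,20,14],[456,283,20,14],[450,289,20,14],[450,283,26,14],[450,283,20,10]],float)))
    print("scraper",nm,r.x,r.fun)
print("chips",[atz(W,c,.04)[:2] for c in((421,155),(449,156),(410,174),(450,186))])
E
python3 fit.py
```

```text
[[303.4497 101.4063]
 [297.0288 203.483 ]
 [486.7041 217.2682]
 [505.     120.    ]]
mould w [0.4763 0.0117 9.0588] 1.395871646190983
mould s [ 0.4876  0.0091 11.0195] 3.5290261305964634
mould ws [0.4782 0.0112 9.4756] 8.309264160198836
[np.uint64(1860), np.uint64(922), np.uint64(681)]
scraper w [449.8051 283.0594  18.1582  23.238 ] 0.05353573687539531
scraper s [451.0938 281.7491  18.2525  23.3143] 0.4213432010548254
scraper d [449.2109 283.9985  18.6999  23.4414] 0.12148800783162017
scraper all [449.8525 283.2583  18.4085  22.3563] 0.6338369261465452
chips [array([ 0.4922, -0.013 ]), array([ 0.4995, -0.0488]), array([ 0.4656, -0.0065]), array([ 0.463, -0.063])]
```

```bash
cat > fit2.py <<'E'
import io,contextlib
with contextlib.redirect_stdout(io.StringIO()): from fit import *
from scipy.ndimage import binary_fill_holes
def wm(f,c):
    im=cv2.imread(f"pics/{f}.png"); hsv=cv2.cvtColor(im,cv2.COLOR_BGR2HSV); m=((hsv[...,2]>110)&(hsv[...,1]<60)).astype(np.uint8)
    n,l,s,_=cv2.connectedComponentsWithStats(m); m=l==l[c[1],c[0]]; return binary_fill_holes(m).astype(np.uint8)
mv=[(W,wm("w1",(380,150))),(S,wm("scene0",(330,265))),(D,wm("side0",(350,280)))]
print([m.sum() for _,m in mv])
def cyl(r,a,b,ax):
    t=np.linspace(0,2*np.pi,32); c=[r*np.cos(t),r*np.sin(t)]
    return np.vstack([np.c_[c[0],c[1],0*t+h] if ax=="z" else np.c_[0*t+h,c[0],c[1]+.044] for h in (a,b)])
parts=[box(-.065,.065,-.13,.13,0,.035),box(-.067,.067,-.2,-.13,0,.02)]+[p+[0,.085,.015] for p in (box(-.02,.02,-.02,.02,0,.022),cyl(.02,0,.062,"z"),cyl(.02,0,.032,"x"),box(-.009,.009,-.009,.009,.062,.104))]
def sil(C,p):
    m=np.zeros((480*4,640*4),np.uint8)
    for B in parts: cv2.fillConvexPoly(m,cv2.convexHull(np.round((proj(C,place(B,*p))+.5)*4).astype(np.int32)),1)
    return cv2.resize(m*255,(640,480),interpolation=cv2.INTER_AREA)/255.
for nm,vs in (("w",mv[:1]),("s",mv[1:2]),("d",mv[2:]),("all",mv)):
    f=lambda q:sum(np.abs(sil(C,q*[.001,.001,1])-m).sum()/m.sum() for C,m in vs)
    r=minimize(f,[485,10,11],method="Nelder-Mead",options=dict(initial_simplex=np.array([[480,10,10],[492,10,10],[480,22,10],[480,10,16]],float)))
    print("mould",nm,r.x,r.fun)
p=r.x*[.001,.001,1]
u=R.from_euler("z",-p[2],degrees=True).as_matrix()
for c in((421,155),(449,156),(410,174),(450,186)): print("chip in mould",u@(atz(W,c,.04)-[p[0],p[1],0]))
print("casting",place([[0,.085,0]],*p))
o=[]
for (C,m),f in zip(mv,("w1","scene0","side0")):
    im=cv2.imread(f"pics/{f}.png"); e=cv2.morphologyEx((sil(C,p)>.5).astype(np.uint8),cv2.MORPH_GRADIENT,np.ones((2,2),np.uint8)); im[e>0]=(0,0,255)
    y,x=np.nonzero(m); o.append(cv2.resize(im[y.min()-8:y.min()+127,x.min()-8:x.min()+260],(536,270))[:, :400])
cv2.imwrite("pics/ov.png",np.vstack([np.hstack(o[:2]),np.hstack([o[2],o[2]*0])]))
E
python3 fit2.py
```

```text
[np.uint64(25511), np.uint64(9065), np.uint64(5878)]
mould w [478.3214  11.4534   9.0906] 0.03531118064410508
mould s [473.7872  11.7056   9.3106] 0.03014308426073132
mould d [483.9988  11.3848   8.965 ] 0.038005457371788454
mould all [477.9081  12.0277   8.6415] 0.20477563737298482
chip in mould [ 0.0104 -0.0269  0.04  ]
chip in mould [ 0.0122 -0.0634  0.04  ]
chip in mould [-0.0149 -0.0165  0.04  ]
chip in mould [-0.026  -0.0719  0.04  ]
casting [[0.4651 0.0961 0.    ]]
```

View pics/ov.png

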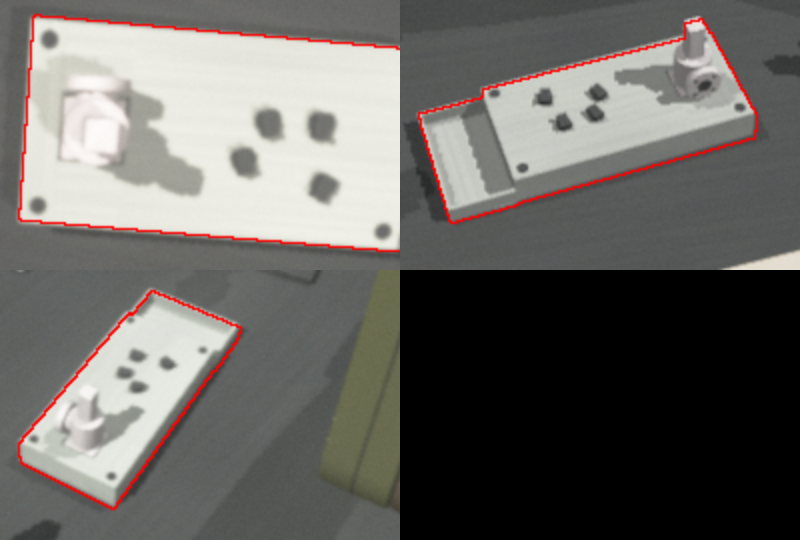

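The overlay outlines match the mould in all three views, giving a mould pose near (0.478, 0.0115) with yaw 9°. Next I move above the scraper.

>>> servo_tool --commands '[{"tx": 0.44, "ty": -0.8, "tz": 0, "wx": 0, "wy": 0, "wz": 0, "jaw": -0.3}, {"tx": 0.44, "ty": -0.8, "tz": 0, "wx": 0, "wy": 0, "wz": 0, "jaw": -0.3}, {"tx": 0.44, "ty": -0.8, "tz": 0, "wx": 0, "wy": 0, "wz": 0, "jaw": -0.3}, {"tx": 0.44, "ty": -0.8, "tz": 0, "wx": 0, "wy": 0, "wz": 0, "jaw": -0.3}, {"tx": 0.44, "ty": -0.8, "tz": 0, "wx": 0, "wy": 0, "wz": 0, "jaw": -0.3}, {"tx": 0, "ty": 0, "tz": 0.9, "wx": 0, "wy": 0, "wz": -1, "jaw": -0.3}, {"tx": 0, "ty": 0, "tz": 0.9, "wx": 0, "wy": 0, "wz": 0, "jaw": -0.3}, {"tx": 0, "ty": 0, "tz": 0.9, "wx": 0, "wy": 0, "wz": 0, "jaw": -0.3}]'

```text
clock: 2.87
eef_pos: [0.4527, 0.2806, 0.2342]
eef_rot: [180.0, -0.1, 18.1]
contact_force: [0.3, 0.1, -0.5]
finger_gap: 0.65
grip_force: 0.0
```

>>> servo_tool --commands '[{"tx": 0, "ty": 0, "tz": 0.9, "wx": 0, "wy": 0, "wz": 0, "jaw": -0.3}, {"tx": 0, "ty": 0, "tz": 0.5, "wx": 0, "wy": 0, "wz": 0, "jaw": -0.3}, {"tx": 0, "ty": 0, "tz": 0, "wx": 0, "wy": 0, "wz": 0, "jaw": -0.3}, {"tx": 0, "ty": 0, "tz": 0, "wx": 0, "wy": 0, "wz": 0, "jaw": -0.3}, {"tx": 0, "ty": 0, "tz": 0, "wx": 0, "wy": 0, "wz": 0, "jaw": -0.3}]'

```text
clock: 3.28
eef_pos: [0.4532, 0.2813, 0.181]
eef_rot: [-180.0, -0.2, 18.1]
contact_force: [-0.7, -0.3, 0.9]
finger_gap: 0.648
grip_force: 0.0
```

```bash
python3 - <<'E'
from h import *
st,im=snap("wrist","w2"); print(st["eef_pos"],st["eef_rot"],st["finger_gap"],st["dq"].round(2))
np.save("w2.npy",np.r_[st["eef_pos"],st["eef_rot"]])
C=cam("wrist",st)
tgt=np.array([.4499,.2831])
Ry=R.from_euler("z",18.3,degrees=True).as_matrix()
P=[Ry@[a,b,0]+[*tgt,.096] for a,b in((-.012,-.012),(.012,-.012),(.012,.012),(-.012,.012))]
uv=proj(C,P); cv2.polylines(im,[uv.round().astype(np.int32)],True,(255,255,0),1)
cv2.imwrite("pics/w2o.png",im); print(uv)
E
```

```text
[0.45318924 0.2813021  0.18097209] [-179.97823951   -0.19046014   18.05069832] 0.6483943596216605 [ 0.77 -0.7  -1.48  0.06 -0.15  0.02]
[[327.02467411 264.35902379]
 [327.22732424 233.89707052]
 [295.09680312 233.99378254]
 [295.64031352 264.44674329]]
```

View pics/w2o.png

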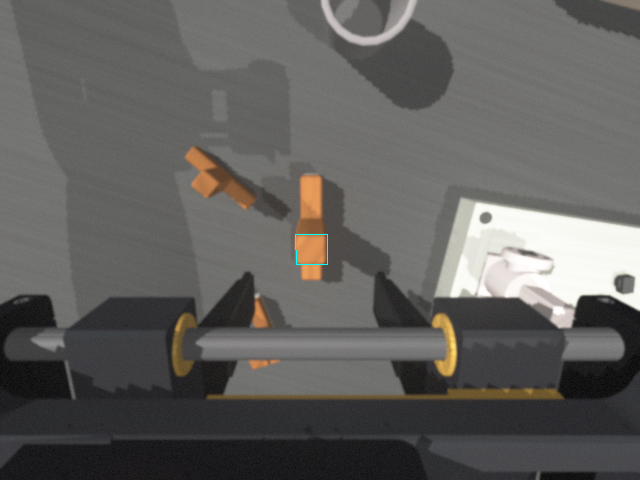

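The projected post top (cyan) lies exactly on the large scraper's post at (311,249). I descend and grip it.

>>> servo_tool --commands '[{"tx": -0.06, "ty": -0.07, "tz": 0.6, "wx": 0, "wy": 0, "wz": 0, "jaw": -0.3}, {"tx": 0, "ty": 0, "tz": 0.8, "wx": 0, "wy": 0, "wz": 0, "jaw": -0.3}, {"tx": 0, "ty": 0, "tz": 0.8, "wx": 0, "wy": 0, "wz": 0, "jaw": -0.3}, {"tx": 0, "ty": 0, "tz": 0.7, "wx": 0, "wy": 0, "wz": 0, "jaw": -0.3}, {"tx": 0, "ty": 0, "tz": 0.35, "wx": 0, "wy": 0, "wz": 0, "jaw": -0.3}, {"tx": 0, "ty": 0, "tz": 0, "wx": 0, "wy": 0, "wz": 0, "jaw": -0.3}, {"tx": 0, "ty": 0, "tz": 0, "wx": 0, "wy": 0, "wz": 0, "jaw": -0.3}, {"tx": 0, "ty": 0, "tz": 0, "wx": 0, "wy": 0, "wz": 0, "jaw": 0.4}]' --squeeze 30

```text
clock: 4.0
eef_pos: [0.4506, 0.2847, 0.0516]
eef_rot: [-180.0, -0.3, 18.2]
contact_force: [0.4, -0.3, 0.5]
finger_gap: 0.622
grip_force: 0.0
```

>>> servo_tool --commands '[{"tx": 0, "ty": 0, "tz": 0, "wx": 0, "wy": 0, "wz": 0, "jaw": 1}, {"tx": 0, "ty": 0, "tz": 0, "wx": 0, "wy": 0, "wz": 0, "jaw": 1}, {"tx": 0, "ty": 0, "tz": 0, "wx": 0, "wy": 0, "wz": 0, "jaw": 1}, {"tx": 0, "ty": 0, "tz": 0, "wx": 0, "wy": 0, "wz": 0, "jaw": 1}, {"tx": 0, "ty": 0, "tz": 0, "wx": 0, "wy": 0, "wz": 0, "jaw": 1}]' --squeeze 30

```text
clock: 4.42
eef_pos: [0.4486, 0.2839, 0.0491]
eef_rot: [-180.0, -0.0, 18.2]
contact_force: [0.8, 0.7, 0.4]
finger_gap: 0.284
grip_force: 0.0
```

>>> servo_tool --commands '[{"tx": 0, "ty": 0, "tz": 0, "wx": 0, "wy": 0, "wz": 0, "jaw": 1}, {"tx": 0, "ty": 0, "tz": 0, "wx": 0, "wy": 0, "wz": 0, "jaw": 1}, {"tx": 0, "ty": 0, "tz": 0, "wx": 0, "wy": 0, "wz": 0, "jaw": 1}, {"tx": 0, "ty": 0, "tz": 0, "wx": 0, "wy": 0, "wz": 0, "jaw": 1}]' --squeeze 30

```text
clock: 4.75
eef_pos: [0.4486, 0.2839, 0.0489]
eef_rot: [-180.0, -0.0, 18.2]
contact_force: [-0.8, -0.3, 2.6]
finger_gap: 0.253
grip_force: 30.0
```

>>> servo_tool --commands '[{"tx": 0, "ty": 0, "tz": -0.5, "wx": 0, "wy": 0, "wz": 0, "jaw": 1}, {"tx": 0, "ty": 0, "tz": -0.9, "wx": 0, "wy": 0, "wz": 0, "jaw": 1}, {"tx": 0, "ty": 0, "tz": -0.9, "wx": 0, "wy": 0, "wz": 0, "jaw": 1}, {"tx": 0, "ty": 0, "tz": -0.9, "wx": 0, "wy": 0, "wz": 0, "jaw": 1}, {"tx": 0, "ty": 0, "tz": -0.5, "wx": 0, "wy": 0, "wz": 0, "jaw": 1}, {"tx": -0.1, "ty": 0.5, "tz": 0, "wx": 0, "wy": 0, "wz": 0, "jaw": 1}, {"tx": -0.2, "ty": 0.8, "tz": 0, "wx": 0, "wy": 0, "wz": 0, "jaw": 1}, {"tx": -0.2, "ty": 0.9, "tz": 0, "wx": 0, "wy": 0, "wz": 0, "jaw": 1}]'

```text
clock: 5.42
eef_pos: [0.4565, 0.1938, 0.1966]
eef_rot: [-180.0, -0.0, 18.3]
contact_force: [-0.0, -0.4, -0.8]
finger_gap: 0.251
grip_force: 30.0
```

>>> servo_tool --commands '[{"tx": -0.2, "ty": 0.9, "tz": 0, "wx": 0, "wy": 0, "wz": 0, "jaw": 1}, {"tx": -0.2, "ty": 0.9, "tz": 0, "wx": 0, "wy": 0, "wz": 0, "jaw": 1}, {"tx": -0.2, "ty": 0.9, "tz": 0, "wx": 0, "wy": 0, "wz": 0, "jaw": 1}, {"tx": -0.2, "ty": 0.8, "tz": 0, "wx": 0, "wy": 0, "wz": 0, "jaw": 1}, {"tx": 0, "ty": 0.2, "tz": 0, "wx": 0, "wy": 0, "wz": 0.92, "jaw": 1}, {"tx": 0, "ty": 0, "tz": 0, "wx": 0, "wy": 0, "wz": 0.92, "jaw": 1}, {"tx": 0, "ty": 0, "tz": 0, "wx": 0, "wy": 0, "wz": 0, "jaw": 1}, {"tx": 0, "ty": 0, "tz": 0, "wx": 0, "wy": 0, "wz": 0, "jaw": 1}]'

```text
clock: 6.08
eef_pos: [0.4722, 0.0433, 0.196]
eef_rot: [-180.0, 0.1, 9.1]
contact_force: [0.4, 0.2, -1.4]
finger_gap: 0.249
grip_force: 30.0
```

```bash
python3 - <<'E'
from h import *
st,im=snap("wrist","w3"); print(st["eef_pos"],st["eef_rot"],st["contact_force"],st["grip_force"],st["finger_gap"],st["dq"].round(2))
C=cam("wrist",st)
M=R.from_euler("z",9.0,degrees=True).as_matrix()
for z,pts in ((.035,[(-.065,-.13),(.065,-.13),(.065,.13),(-.065,.13)]),(.119,[(-.009,.076),(.009,.076),(.009,.094),(-.009,.094)]),(.035,[(-.022,.063),(.022,.063),(.022,.107),(-.022,.107)])):
    uv=proj(C,[M@[a,b,0]+[.478,.0115,z] for a,b in pts]); cv2.polylines(im,[uv.round().astype(np.int32)],True,(255,0,255),1)
cv2.imwrite("pics/w3o.png",im)
E
```

```text
[0.47221728 0.04325126 0.19596017] [-1.79982570e+02  6.92145240e-02  9.06352943e+00] [ 0.37939878  0.17019264 -1.36406058] 29.99977469444275 0.24944859699755814 [ 0.89 -0.15 -0.3   0.14 -0.11 -0.21]
```

View pics/w3o.png

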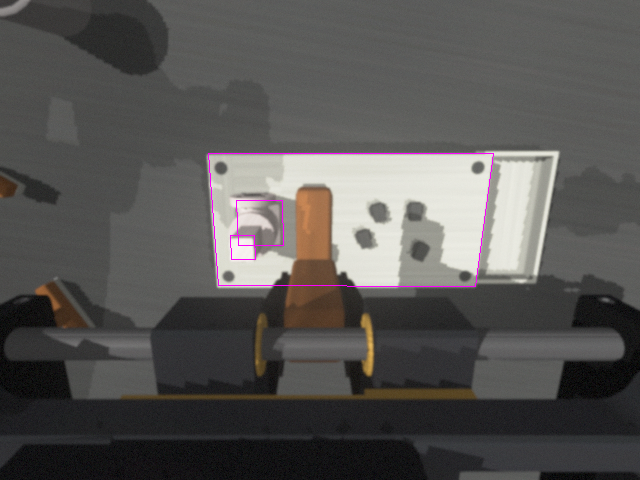

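The overlay lines up with the mould. The blade sits between the casting and the chips, so I descend.

>>> servo_tool --commands '[{"tx": 0, "ty": 0, "tz": 0.7, "wx": 0, "wy": 0, "wz": 0, "jaw": 1}, {"tx": 0, "ty": 0, "tz": 0.8, "wx": 0, "wy": 0, "wz": 0, "jaw": 1}, {"tx": 0, "ty": 0, "tz": 0.7, "wx": 0, "wy": 0, "wz": 0, "jaw": 1}, {"tx": 0, "ty": 0, "tz": 0.4, "wx": 0, "wy": 0, "wz": 0, "jaw": 1}, {"tx": 0, "ty": 0, "tz": 0, "wx": 0, "wy": 0, "wz": 0, "jaw": 1}, {"tx": 0, "ty": 0, "tz": 0.05, "wx": 0, "wy": 0, "wz": 0, "jaw": 1}, {"tx": 0, "ty": 0, "tz": 0, "wx": 0, "wy": 0, "wz": 0, "jaw": 1}, {"tx": 0, "ty": 0, "tz": 0, "wx": 0, "wy": 0, "wz": 0, "jaw": 1}]'

```text
clock: 6.8
eef_pos: [0.474, 0.0436, 0.0925]
eef_rot: [180.0, -0.2, 9.0]
contact_force: [0.3, -1.3, -1.6]
finger_gap: 0.245
grip_force: 30.0
```

>>> servo_tool --commands '[{"tx": 0, "ty": 0, "tz": 0.1, "wx": 0, "wy": 0, "wz": 0, "jaw": 1}, {"tx": 0, "ty": 0, "tz": 0.05, "wx": 0, "wy": 0, "wz": 0, "jaw": 1}, {"tx": 0, "ty": 0, "tz": 0, "wx": 0, "wy": 0, "wz": 0, "jaw": 1}, {"tx": 0, "ty": 0, "tz": 0, "wx": 0, "wy": 0, "wz": 0, "jaw": 1}]'

```text
clock: 7.13
eef_pos: [0.4727, 0.0433, 0.0848]
eef_rot: [180.0, -0.0, 9.0]
contact_force: [0.8, 0.4, -1.1]
finger_gap: 0.253
grip_force: 30.0
```

>>> servo_tool --commands '[{"tx": 0, "ty": 0, "tz": 0.03, "wx": 0, "wy": 0, "wz": 0, "jaw": 1}, {"tx": 0, "ty": 0, "tz": 0, "wx": 0, "wy": 0, "wz": 0, "jaw": 1}, {"tx": 0, "ty": 0, "tz": 0, "wx": 0, "wy": 0, "wz": 0, "jaw": 1}]'

```text
clock: 7.38
eef_pos: [0.4731, 0.0433, 0.0839]
eef_rot: [180.0, -0.1, 9.0]
contact_force: [1.3, -0.4, 0.4]
finger_gap: 0.254
grip_force: 30.0
```

>>> servo_tool --commands '[{"tx": 0, "ty": 0.1, "tz": 0, "wx": 0, "wy": 0, "wz": 0, "jaw": 1}, {"tx": 0, "ty": 0.2, "tz": 0, "wx": 0, "wy": 0, "wz": 0, "jaw": 1}, {"tx": 0, "ty": 0.2, "tz": 0, "wx": 0, "wy": 0, "wz": 0, "jaw": 1}, {"tx": 0, "ty": 0.2, "tz": 0, "wx": 0, "wy": 0, "wz": 0, "jaw": 1}, {"tx": 0, "ty": 0.2, "tz": 0, "wx": 0, "wy": 0, "wz": 0, "jaw": 1}, {"tx": 0, "ty": 0.2, "tz": 0, "wx": 0, "wy": 0, "wz": 0, "jaw": 1}, {"tx": 0, "ty": 0.2, "tz": 0, "wx": 0, "wy": 0, "wz": 0, "jaw": 1}, {"tx": 0, "ty": 0.2, "tz": 0, "wx": 0, "wy": 0, "wz": 0, "jaw": 1}]'

```text
clock: 8.05
eef_pos: [0.4824, -0.0166, 0.0839]
eef_rot: [-180.0, -0.0, 8.9]
contact_force: [0.0, 3.2, 5.6]
finger_gap: 0.253
grip_force: 30.0
```

>>> servo_tool --commands '[{"tx": 0, "ty": 0.2, "tz": 0, "wx": 0, "wy": 0, "wz": 0, "jaw": 1}, {"tx": 0, "ty": 0.2, "tz": 0, "wx": 0, "wy": 0, "wz": 0, "jaw": 1}, {"tx": 0, "ty": 0.2, "tz": 0, "wx": 0, "wy": 0, "wz": 0, "jaw": 1}, {"tx": 0, "ty": 0.2, "tz": 0, "wx": 0, "wy": 0, "wz": 0, "jaw": 1}, {"tx": 0, "ty": 0.2, "tz": 0, "wx": 0, "wy": 0, "wz": 0, "jaw": 1}, {"tx": 0, "ty": 0.2, "tz": 0, "wx": 0, "wy": 0, "wz": 0, "jaw": 1}, {"tx": 0, "ty": 0.2, "tz": 0, "wx": 0, "wy": 0, "wz": 0, "jaw": 1}, {"tx": 0, "ty": 0.2, "tz": 0, "wx": 0, "wy": 0, "wz": 0, "jaw": 1}]'

```text
clock: 8.72
eef_pos: [0.4922, -0.0796, 0.0839]
eef_rot: [-179.9, -0.0, 8.9]
contact_force: [-0.3, 4.0, 6.5]
finger_gap: 0.253
grip_force: 30.0
```

>>> servo_tool --commands '[{"tx": 0, "ty": 0.2, "tz": 0, "wx": 0, "wy": 0, "wz": 0, "jaw": 1}, {"tx": 0, "ty": 0.2, "tz": 0, "wx": 0, "wy": 0, "wz": 0, "jaw": 1}, {"tx": 0, "ty": 0.2, "tz": 0, "wx": 0, "wy": 0, "wz": 0, "jaw": 1}, {"tx": 0, "ty": 0.2, "tz": 0, "wx": 0, "wy": 0, "wz": 0, "jaw": 1}, {"tx": 0, "ty": 0.2, "tz": 0, "wx": 0, "wy": 0, "wz": 0, "jaw": 1}, {"tx": 0, "ty": 0.2, "tz": 0, "wx": 0, "wy": 0, "wz": 0, "jaw": 1}, {"tx": 0, "ty": 0.1, "tz": 0, "wx": 0, "wy": 0, "wz": 0, "jaw": 1}, {"tx": 0, "ty": 0, "tz": 0, "wx": 0, "wy": 0, "wz": 0, "jaw": 1}]'

```text
clock: 9.38
eef_pos: [0.4993, -0.1317, 0.0824]
eef_rot: [180.0, 0.1, 8.9]
contact_force: [-0.9, -0.1, -1.1]
finger_gap: 0.253
grip_force: 30.0
```

>>> servo_tool --commands '[{"tx": 0, "ty": 0, "tz": -0.5, "wx": 0, "wy": 0, "wz": 0, "jaw": 1}, {"tx": 0, "ty": 0, "tz": -1, "wx": 0, "wy": 0, "wz": 0, "jaw": 1}, {"tx": 0.6, "ty": -0.2, "tz": -0.6, "wx": 0, "wy": 0, "wz": 0, "jaw": 1}, {"tx": 0.9, "ty": -0.36, "tz": 0, "wx": 0, "wy": 0, "wz": 0, "jaw": 1}, {"tx": 0.9, "ty": -0.36, "tz": 0, "wx": 0, "wy": 0, "wz": 0, "jaw": 1}, {"tx": 0.8, "ty": -0.3, "tz": 0, "wx": 0, "wy": 0, "wz": 0, "jaw": 1}, {"tx": 0.5, "ty": -0.2, "tz": 0, "wx": 0, "wy": 0, "wz": 0, "jaw": 1}, {"tx": 0, "ty": 0, "tz": 0, "wx": 0, "wy": 0, "wz": 0, "jaw": 1}]'

```text
clock: 10.05
eef_pos: [0.6395, -0.0493, 0.1661]
eef_rot: [-180.0, 0.0, 9.1]
contact_force: [-0.1, -0.5, -1.1]
finger_gap: 0.257
grip_force: 30.0
```

```bash
python3 - <<'E'
from h import *
s=env.sense(); print(s["eef_pos"],s["eef_rot"])
_,a=snap("scene","s4");_,b=snap("side","d4")
cv2.imwrite("pics/c4.png",np.hstack([cv2.resize(a[190:330,190:410],None,fx=2,fy=2,interpolation=2),cv2.resize(b[200:340,250:430],None,fx=2,fy=2,interpolation=2)]))
E
```

```text
[ 0.63951632 -0.04928017  0.16607241] [-1.79975457e+02  1.74233535e-02  9.13429111e+00]
```

View pics/c4.png

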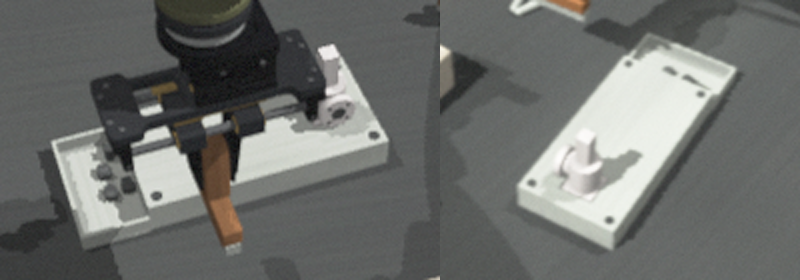

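The side view shows an empty mould top. The scene view shows all four chips in the gutter, at crop (105,172), (111,192), (128,185) and (108,155). I set the scraper down.

>>> servo_tool --commands '[{"tx": 0, "ty": 0, "tz": 0.6, "wx": 0, "wy": 0, "wz": 0, "jaw": 1}, {"tx": 0, "ty": 0, "tz": 0.8, "wx": 0, "wy": 0, "wz": 0, "jaw": 1}, {"tx": 0, "ty": 0, "tz": 0.8, "wx": 0, "wy": 0, "wz": 0, "jaw": 1}, {"tx": 0, "ty": 0, "tz": 0.5, "wx": 0, "wy": 0, "wz": 0, "jaw": 1}, {"tx": 0, "ty": 0, "tz": 0.1, "wx": 0, "wy": 0, "wz": 0, "jaw": 1}, {"tx": 0, "ty": 0, "tz": 0.1, "wx": 0, "wy": 0, "wz": 0, "jaw": 1}, {"tx": 0, "ty": 0, "tz": 0, "wx": 0, "wy": 0, "wz": 0, "jaw": 1}, {"tx": 0, "ty": 0, "tz": 0, "wx": 0, "wy": 0, "wz": 0, "jaw": 1}]'

```text
clock: 10.82
eef_pos: [0.6384, -0.0519, 0.0535]
eef_rot: [179.9, -0.2, 8.9]
contact_force: [0.7, -0.5, -0.6]
finger_gap: 0.252
grip_force: 30.0
```

>>> servo_tool --commands '[{"tx": 0, "ty": 0, "tz": 0.06, "wx": 0, "wy": 0, "wz": 0, "jaw": 1}, {"tx": 0, "ty": 0, "tz": 0.03, "wx": 0, "wy": 0, "wz": 0, "jaw": 1}, {"tx": 0, "ty": 0, "tz": 0, "wx": 0, "wy": 0, "wz": 0, "jaw": 1}, {"tx": 0, "ty": 0, "tz": 0, "wx": 0, "wy": 0, "wz": 0, "jaw": 1}]'

```text
clock: 11.15
eef_pos: [0.6382, -0.0514, 0.049]
eef_rot: [180.0, -0.1, 9.0]
contact_force: [0.3, -0.5, 1.3]
finger_gap: 0.252
grip_force: 30.0
```

>>> servo_tool --commands '[{"tx": 0, "ty": 0, "tz": 0, "wx": 0, "wy": 0, "wz": 0, "jaw": -0.3}, {"tx": 0, "ty": 0, "tz": 0, "wx": 0, "wy": 0, "wz": 0, "jaw": -0.3}, {"tx": 0, "ty": 0, "tz": 0, "wx": 0, "wy": 0, "wz": 0, "jaw": -0.3}, {"tx": 0, "ty": 0, "tz": 0, "wx": 0, "wy": 0, "wz": 0, "jaw": -0.3}, {"tx": 0, "ty": 0, "tz": -0.4, "wx": 0, "wy": 0, "wz": 0, "jaw": -0.3}, {"tx": 0, "ty": 0, "tz": -0.8, "wx": 0, "wy": 0, "wz": 0, "jaw": -0.3}, {"tx": 0, "ty": 0, "tz": -1, "wx": 0, "wy": 0, "wz": 0, "jaw": -0.3}, {"tx": 0, "ty": 0, "tz": -1, "wx": 0, "wy": 0, "wz": 0, "jaw": -0.3}]'

```text
clock: 11.82
eef_pos: [0.6364, -0.0511, 0.1759]
eef_rot: [-179.9, 0.2, 9.0]
contact_force: [1.4, -0.8, 0.1]
finger_gap: 0.648
grip_force: 0.0
```

>>> servo_tool --commands '[{"tx": 0, "ty": 0, "tz": -1, "wx": 0, "wy": 0, "wz": 0, "jaw": -0.3}, {"tx": -0.2, "ty": 0, "tz": -0.9, "wx": 0, "wy": 0, "wz": 0, "jaw": -0.3}, {"tx": -0.5, "ty": 0.2, "tz": -0.8, "wx": 0, "wy": 0, "wz": 0, "jaw": -0.3}, {"tx": -0.6, "ty": 0.25, "tz": -0.7, "wx": 0, "wy": 0, "wz": 0, "jaw": -0.3}, {"tx": -0.7, "ty": 0.3, "tz": -0.6, "wx": 0, "wy": 0, "wz": 0, "jaw": -0.3}, {"tx": -0.7, "ty": 0.3, "tz": -0.6, "wx": 0, "wy": 0, "wz": 0, "jaw": -0.3}, {"tx": -0.8, "ty": 0.35, "tz": -0.4, "wx": 0, "wy": 0, "wz": 0, "jaw": -0.3}, {"tx": -0.9, "ty": 0.4, "tz": 0, "wx": 0, "wy": 0, "wz": 0, "jaw": -0.3}]'

```text
clock: 12.48
eef_pos: [0.4749, -0.1505, 0.3808]
eef_rot: [179.8, -0.4, 9.1]
contact_force: [-0.2, -1.3, 0.2]
finger_gap: 0.647
grip_force: 0.0
```

>>> servo_tool --commands '[{"tx": -0.9, "ty": 0.4, "tz": 0, "wx": 0, "wy": 0, "wz": 0, "jaw": -0.3}, {"tx": -0.9, "ty": 0.4, "tz": 0, "wx": 0, "wy": 0, "wz": 0, "jaw": -0.3}, {"tx": -0.6, "ty": 0.3, "tz": 0, "wx": 0, "wy": 0, "wz": 0, "jaw": -0.3}, {"tx": 0, "ty": 0, "tz": 0, "wx": 0, "wy": 0, "wz": 0, "jaw": -0.3}, {"tx": 0, "ty": 0, "tz": 0, "wx": 0, "wy": 0, "wz": 0, "jaw": -0.3}, {"tx": 0, "ty": 0, "tz": 0, "wx": 0, "wy": 0, "wz": 0, "jaw": -0.3}]'

```text
clock: 12.98
eef_pos: [0.3871, -0.2081, 0.3759]
eef_rot: [-180.0, -0.0, 9.0]
contact_force: [0.0, -0.7, -0.1]
finger_gap: 0.654
grip_force: 0.0
```

```bash
python3 - <<'E'
from h import *
for n in ("w5",):
    st,im=snap("wrist",n); print(st["eef_pos"],st["eef_rot"],st["joints"].round(1),st["dq"].round(2))
    np.save(n+".npy",np.r_[st["eef_pos"],st["eef_rot"]])
snap("scene","s5");snap("side","d5")
E
```

```text
[ 0.38708935 -0.20812397  0.37591629] [-1.79992694e+02 -3.35031357e-02  8.95642620e+00] [-35.3 -23.1 106.5   0.   96.6  45.8] [ 1.23  0.83 -0.21 -0.13  0.02 -0.07]
```

View pics/w5.png

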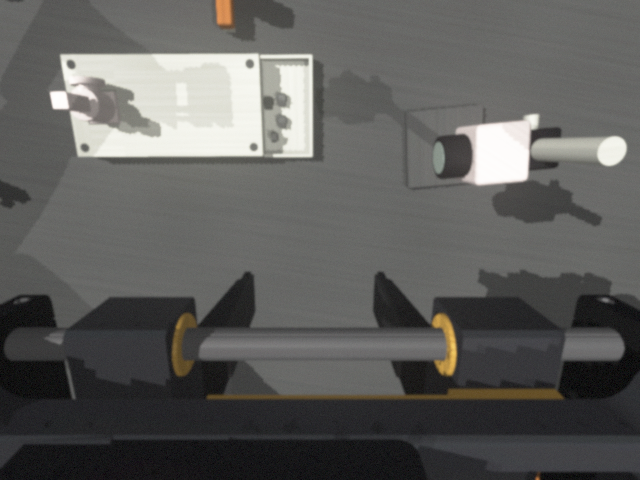

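This view shows the four chips in the gutter at about (275,117). The inspection camera appears from above: glass at about (439,157), box (457–531, 121–185). I fit its pose from all three views.

```bash
cat > lens.py <<'E'
from h import *
from scipy.optimize import minimize
np.set_printoptions(precision=4,suppress=True)
v=np.load("w5.npy"); W=cam("wrist",dict(eef_pos=v[:3],eef_rot=v[3:])); S=cam("scene"); D=cam("side")
def comp(f,c,lo,r):
    g=cv2.cvtColor(cv2.imread(f"pics/{f}.png"),cv2.COLOR_BGR2GRAY); m=np.zeros_like(g); x0,y0,x1,y1=r
    m[y0:y1,x0:x1]=(g[y0:y1,x0:x1]>lo); n,l,s,cc=cv2.connectedComponentsWithStats(m); k=l[c[1],c[0]]
    return (l==k).astype(np.uint8) if k else m*0
V=[(W,comp("w5",(495,150),110,(440,100,560,210))),(S,comp("s5",(115,215),95,(95,185,150,245))),(D,comp("d5",(430,135),105,(410,115,450,170)))]
for _,m in V: y,x=np.nonzero(m); print(m.sum(),x.min(),x.max(),y.min(),y.max())
# glass blob
def glass(f,c,r=14):
    im=cv2.imread(f"pics/{f}.png"); g=cv2.cvtColor(im,cv2.COLOR_BGR2GRAY); x0,y0=c[0]-r,c[1]-r; p=g[y0:y0+2*r,x0:x0+2*r]
    print(f); print(p[::2,::2]); 
glass("w5",(440,156)); glass("d5",(424,150),10)
def sil(C,P):
    m=np.zeros((480*4,640*4),np.uint8); cv2.fillConvexPoly(m,cv2.convexHull(np.round((proj(C,P)+.5)*4).astype(np.int32)),1)
    return cv2.resize(m*255,(640,480),interpolation=cv2.INTER_AREA)/255.
B=np.array([[a,b,c] for a in(-.025,.025) for b in(-.025,.025) for c in(-.025,.025)])
pl=lambda P,q:np.asarray(P)@R.from_euler("z",q[3],degrees=True).as_matrix().T+np.array(q[:3])/1000
for nm,vs in (("w",V[:1]),("s",V[1:2]),("d",V[2:]),("ws",V[:2]),("all",V)):
    f=lambda q:sum(np.abs(sil(C,pl(B,q))-m).sum()/m.sum() for C,m in vs)
    q0=np.array([475,-350,220,101.]); best=None
    for k in range(2):
        r=minimize(f,q0,method="Nelder-Mead",options=dict(initial_simplex=np.vstack([q0]+[q0+d for d in np.diag([8,8,8,5])]))); q0=r.x
    print(nm,r.x,r.fun)
E
python3 lens.py
```

```text
5835 440 559 105 193
1036 97 133 193 235
747 410 442 115 169
w5
[[107 100  99  95  86  98 117  99  60  56  61  60  56  61]
 [114 106 102  93  94 133 142 138  85  57  60  60  64  63]
 [115 116 109 102 117 140 143 142 116  63  63  61  60  63]
 [115 113 112 109 125 142 145 144 137  74  61  63  63  64]
 [114 112 114 110 135 145 145 146 145  88  65  65  65  66]
 [112 110 112 116 139 146 145 145 145 101  65  62  68  63]
 [114 110 113 114 139 145 144 144 148 112  63  64  65  66]
 [114 111 111 113 139 145 144 143 150 121  64  64  66  68]
 [115 110 113 118 141 143 144 145 155 125  67  60  67  65]
 [113 113 111 116 141 141 146 144 147 118  63  64  66  65]
 [110 110 112 113 138 144 144 143 144 111  62  63  63  63]
 [112 112 114 109 133 144 142 143 142  93  60  61  58  64]
 [113 113 113 109 128 141 144 145 140  82  61  65  62  61]
 [114 108 111 109 120 140 144 145 122  67  59  56  58  55]]
d5
[[ 99 105 170 210 173 119 108 148 203 224]
 [101 109 173 148  55  48  52  54  80 171]
 [101 116 157  76  53  50  49  50  51 111]
 [ 99 102  98  92 134 130  89  54  45  80]
 [101  98 100 146 154 155 146  95  48  64]
 [104  93 107 153 152 153 152 127  61  81]
 [101  99  84 140 151 152 150 133  73 112]
 [100 100  96  93 127 142 132  95  93 119]
 [103 101 103 100  91  88 101 101 108 107]
 [ 99 101 102 104 103 111 160 120 108 106]]
w [ 481.2737 -365.3445  213.0204  117.2099] 0.41232925046625335
s [ 475.444  -352.4249  220.9934  104.1383] 0.1413468089938678
d [ 478.2954 -350.4823  227.7054   98.4718] 0.8556999238785207
ws [ 479.3762 -352.9022  224.3775  104.2031] 0.595478946575272
all [ 478.9296 -353.4124  224.0262  104.2902] 1.4618701034377166
```

```bash
sed -i 's/"w5",(495,150),110,(440,100,560,210)/"w5",(495,150),175,(440,100,560,210)/; s/"s5",(115,215),95,(95,185,150,245)/"s5",(115,215),120,(95,190,150,245)/; s/"d5",(430,135),105,(410,115,450,170)/"d5",(430,135),135,(412,120,445,165)/' lens.py
sed -i '/^glass(/d' lens.py
cat >> lens.py <<'E'
# glass centroid (grey-teal disc: brighter than its surroundings)
def gl(f,c,lo,hi,r):
    g=cv2.cvtColor(cv2.imread(f"pics/{f}.png"),cv2.COLOR_BGR2GRAY); m=np.zeros_like(g); x0,y0,x1,y1=r
    m[y0:y1,x0:x1]=(g[y0:y1,x0:x1]>lo)&(g[y0:y1,x0:x1]<hi); n,l,s,cc=cv2.connectedComponentsWithStats(m); k=l[c[1],c[0]]
    print(f,cc[k],s[k]); return cc[k]
gw=gl("w5",(438,156),126,175,(425,130,455,182)); gd=gl("d5",(423,150),122,175,(414,143,436,162))
print("glass tri",tri([(W,gw),(D,gd)]))
for z in (.215,.22,.225): print(z,atz(W,gw,z)[:2],atz(D,gd,z)[:2])
E
python3 lens.py
```

```text
3734 456 538 114 184
967 97 132 193 233
259 417 441 127 149
w [ 481.6619 -390.5935  153.1441  120.2059] 0.2998340632450088
s [ 472.2772 -353.1195  216.9242  104.694 ] 0.2076768659894154
d [ 482.2493 -356.245   223.1439  110.2937] 1.2256946021651904
ws [ 478.0382 -353.4994  220.6162  106.2237] 0.6339269775969958
all [ 479.596  -352.8114  222.767   107.2496] 1.917859322862569
w5 [438.0778 157.2879] [433 143  11  30 257]
d5 [423.4493 150.1304] [419 146  10   9  69]
glass tri (array([ 0.466 , -0.3068,  0.2237]), np.float64(0.12183433838345081))
0.215 [ 0.4662 -0.3098] [ 0.4718 -0.3177]
0.22 [ 0.4661 -0.3081] [ 0.4686 -0.3113]
0.225 [ 0.466  -0.3064] [ 0.4654 -0.3049]
```

```bash
cat > lens2.py <<'E'
import io,contextlib
with contextlib.redirect_stdout(io.StringIO()): from lens import *
m=cv2.morphologyEx(V[0][1],cv2.MORPH_OPEN,np.ones((31,31),np.uint8)); y,x=np.nonzero(m); print(m.sum(),x.min(),x.max(),y.min(),y.max())
f=lambda q:np.abs(sil(W,pl(B,[q[0],q[1],223.7,q[2]]))-m).sum()/m.sum()
for a in (96,102,108):
    q0=np.array([475,-353,a]); r=minimize(f,q0,method="Nelder-Mead",options=dict(initial_simplex=np.vstack([q0]+[q0+d for d in np.diag([8,8,4])]))); print("box w",r.x,r.fun)
g=cv2.cvtColor(cv2.imread("pics/w5.png"),cv2.COLOR_BGR2GRAY)
M=V[0][1]
cols=np.arange(474,522)
for nm,fn in (("top",lambda c:np.nonzero(M[:,c])[0].min()),("bot",lambda c:np.nonzero(M[:,c])[0].max()+1)):
    yy=np.array([fn(c) for c in cols]); k=np.polyfit(cols,yy,1); res=yy-np.polyval(k,cols); keep=abs(res)<1.5; k=np.polyfit(cols[keep],yy[keep],1)
    a=atz(W,(474,np.polyval(k,474)),.2487);b=atz(W,(522,np.polyval(k,522)),.2487); d=a-b; print(nm,k,keep.sum(),"yaw",np.degrees(np.arctan2(d[1],d[0])),a,b)
# tube silhouette axis: dark pixels between glass and box
for c in (446,450,454):
    col=g[125:190,c]; r=np.nonzero(col<95)[0]+125; print(c,r.min(),r.max(),r.mean(), len(r))
E
python3 lens2.py
python3 - <<'E'
import cv2
g=cv2.cvtColor(cv2.imread("pics/w5.png"),cv2.COLOR_BGR2GRAY)
print(g[110:196:3,444:546:4])
E
```

```text
3224 474 528 123 182
box w [ 476.4907 -348.9113   96.6457] 0.6093331873692405
box w [ 476.0533 -347.5216  102.7799] 0.5971342383107089
box w [ 476.0459 -346.2709  105.4574] 0.5944168734491315
top [ -0.0963 170.778 ] 48 yaw 104.29577024823136 [ 0.4945 -0.3205  0.2487] [ 0.5039 -0.3574  0.2487]
bot [ -0.089 227.809] 47 yaw 104.12841388801652 [ 0.4477 -0.3338  0.2487] [ 0.4575 -0.3724  0.2487]
446 135 187 158.38297872340425 47
450 135 186 158.31914893617022 47
454 135 185 157.7173913043478 46
[[111 114 113 113 114 112 111 115 114 116  89 110 108 110 108 112 111 111
  106 108 107 105 105 107 104 103]
 [113 115 113 114 115 115 112 113 113 118  90 112 108 112 109 110 108 108
  109 109 110 118 135 145 109 105]
 [110 115 113 113 115 112 114 118 113 114  86 110 110 108 108 108 111 108
  106 106 163 222 243 229 117 108]
 [110 114 112 112 116 114 116 113 114 115  90 111 109 109 109 109 110 113
  115 124 181 232 245 227 110 106]
 [111 115 118 115 114 119 116 121 116 117 100 124 139 152 172 184 197 213
  222 225 231 228 244 223 112 105]
 [111 114 113 117 121 131 143 163 179 223 233 241 244 245 24
[... 1856 characters left out ...]
52 252 252
  253 252 251 150 109 109 110 108]
 [ 94 105 108 111 117 179 197 201 243 252 252 252 253 252 251 250 250 246
  244 241 224 115  96 105 110 109]
 [112 114 107 110 108 119 144 172 234 248 244 240 234 228 217 195 179 159
  138 119  87  76  74  78 102 107]
 [ 87  84  87  90  93  97 105 117 143 165 150 135 126 117 112 106  79  78
   74  76  75  76  72  71  72  82]
 [102 106 103 106 106 108 112 111 109 113 111 110 109 110 112 105  74  72
   75  74  76  73  72  72  71  72]
 [109 108 107 107 108 110 108 107 109 108 111 112 111 107  98  88  80  73
   77  75  72  76  74  69  73  70]
 [109 104 107 106 107 109 109 109 107 111 107 107 108  83  75  74  77  74
   74  74  73  69  70  71  73  70]]
```

Lens at (0.466, −0.307, 0.224) with yaw 104.2°. Next I move over the casting.

>>> servo_tool --commands '[{"tx": 0.2, "ty": -0.5, "tz": 0, "wx": 0, "wy": 0, "wz": 0, "jaw": -0.3}, {"tx": 0.4, "ty": -0.9, "tz": 0, "wx": 0, "wy": 0, "wz": 0, "jaw": -0.3}, {"tx": 0.4, "ty": -0.9, "tz": 0, "wx": 0, "wy": 0, "wz": 0, "jaw": -0.3}, {"tx": 0.4, "ty": -0.9, "tz": 0, "wx": 0, "wy": 0, "wz": 0, "jaw": -0.3}, {"tx": 0.4, "ty": -0.9, "tz": 0, "wx": 0, "wy": 0, "wz": 0, "jaw": -0.3}, {"tx": 0.4, "ty": -0.9, "tz": 0, "wx": 0, "wy": 0, "wz": 0, "jaw": -0.3}, {"tx": 0.4, "ty": -0.9, "tz": 0, "wx": 0, "wy": 0, "wz": 0, "jaw": -0.3}, {"tx": 0.4, "ty": -0.9, "tz": 0, "wx": 0, "wy": 0, "wz": 0, "jaw": -0.3}]'

```text
clock: 13.8
eef_pos: [0.4632, 0.0822, 0.3757]
eef_rot: [-180.0, 0.0, 9.1]
contact_force: [1.2, -0.1, 0.2]
finger_gap: 0.652
grip_force: 0.0
```

>>> servo_tool --commands '[{"tx": 0.15, "ty": -0.4, "tz": 0.8, "wx": 0, "wy": 0, "wz": 0, "jaw": -0.3}, {"tx": 0, "ty": 0, "tz": 0.9, "wx": 0, "wy": 0, "wz": 0, "jaw": -0.3}, {"tx": 0, "ty": 0, "tz": 0.9, "wx": 0, "wy": 0, "wz": 0, "jaw": -0.3}, {"tx": 0, "ty": 0, "tz": 0.8, "wx": 0, "wy": 0, "wz": 0, "jaw": -0.3}, {"tx": 0, "ty": 0, "tz": 0.4, "wx": 0, "wy": 0, "wz": 0, "jaw": -0.3}, {"tx": 0, "ty": 0, "tz": 0, "wx": 0, "wy": 0, "wz": 0, "jaw": -0.3}, {"tx": 0, "ty": 0, "tz": 0, "wx": 0, "wy": 0, "wz": 0, "jaw": -0.3}, {"tx": 0, "ty": 0, "tz": 0, "wx": 0, "wy": 0, "wz": 0, "jaw": -0.3}]'

```text
clock: 14.47
eef_pos: [0.4674, 0.0964, 0.2256]
eef_rot: [180.0, -0.1, 9.0]
contact_force: [0.4, -0.7, 0.4]
finger_gap: 0.648
grip_force: 0.0
```

```bash
python3 - <<'E'
from h import *
from scipy.optimize import minimize
np.set_printoptions(precision=4,suppress=True)
st,im=snap("wrist","w6"); print(st["eef_pos"],st["eef_rot"],st["dq"].round(2))
C=cam("wrist",st)
M=R.from_euler("z",9.05,degrees=True).as_matrix()
for z,pts in ((.119,[(-.009,.076),(.009,.076),(.009,.094),(-.009,.094)]),(.035,[(-.065,-.13),(.065,-.13),(.065,.13),(-.065,.13)])):
    uv=proj(C,[M@[a,b,0]+[.478,.0115,z] for a,b in pts]); print(uv.round(1).tolist()); cv2.polylines(im,[uv.round().astype(np.int32)],True,(255,0,255),1)
cv2.imwrite("pics/w6o.png",im)
uv=proj(C,[.4647,.0955,.119])[0].astype(int); g=cv2.cvtColor(cv2.imread("pics/w6.png"),cv2.COLOR_BGR2GRAY); print(uv); print(g[uv[1]-40:uv[1]+40:4,uv[0]-40:uv[0]+40:4])
E
```

```text
[0.4674 0.0964 0.2256] [179.9962  -0.1344   9.0184] [-0.37 -0.86 -1.05 -0.16 -0.09  0.03]
[[326.2, 252.5], [326.4, 231.2], [304.2, 231.2], [304.3, 252.5]]
[[511.8, 279.0], [531.1, 156.7], [270.0, 156.6], [273.8, 278.9]]
[315 241]
[[198 196 196 202 198 228 244 246 246 246 243 235 221 192 160 138 158 157
  158 176]
 [200 196 194 199 197 204 238 241 243 245 238 226 204 173 175 127 153 154
  156 156]
 [209 193 196 201 197 198 218 230 237 234 229 213 173 152 179 127 153 154
  153 156]
 [227 206 196 203 198 208 200 207 226 242 244 241 216 127 160 129 154 154
  153 175]
 [227 204 194 200 199 198 218 232 232 226 241 246 246 239 142 128 155 157
  158 223]
 [227 223 196 200 196 181 230 231 223 221 219 225 241 247 232 129 152 154
  152 155]
 [227 224 220 206 200 221 231 225 154 148 150 151 161 211 223 153 151 155
  153 153]
 [227 224 224 228 216 230 231 214 150 148 153 152 145 173 176 156 153 155
  156 160]
 [229 224 222 229 228 233 225 217 200 206 213 214 205 171 173 155 154 154
  156 154]
 [227 225 224 227 228 235 231 230 245 248 249 246 243 172 171 141 156 154
  155 155]
 [227 225 223 229 228 184 245 242 247 249 246 244 245 170 166 131 150 151
  155 155]
 [228 224 225 227 227 226 237 240 248 247 244 247 244 169 153 152 153 155
  154 153]
 [227 223 223 227 227 225 227 230 248 244 246 244 245 220 179 154 151 153
  150 153]
 [226 224 224 226 227 224 223 229 241 240 241 242 241 228 227 225 217 188
  186 191]
 [227 224 224 226 226 228 230 228 229 229 228 230 230 229 229 229 226 226
  228 228]
 [227 224 224 226 227 223 224 224 224 224 225 226 225 224 226 226 228 228
  230 229]
 [227 218 156 191 227 224 224 225 225 225 226 226 225 227 227 226 225 227
  228 226]
 [223 154 101 107 221 228 229 228 231 230 230 230 231 230 229 228 227 228
  229 229]
 [225 199 109 133 224 226 226 226 226 226 227 225 225 228 227 227 227 228
  229 229]
 [223 222 222 223 226 228 230 228 229 227 229 230 228 229 230 226 225 225
  225 225]]
```

The stub top appears at x 305–326, y 232–253, within 1 px of the prediction, so the grasp is aligned. I descend to the stub.

>>> servo_tool --commands '[{"tx": -0.06, "ty": 0, "tz": 0.7, "wx": 0, "wy": 0, "wz": 0, "jaw": -0.3}, {"tx": 0, "ty": 0, "tz": 0.9, "wx": 0, "wy": 0, "wz": 0, "jaw": -0.3}, {"tx": 0, "ty": 0, "tz": 0.9, "wx": 0, "wy": 0, "wz": 0, "jaw": -0.3}, {"tx": 0, "ty": 0, "tz": 0.6, "wx": 0, "wy": 0, "wz": 0, "jaw": -0.3}, {"tx": 0, "ty": 0, "tz": 0.3, "wx": 0, "wy": 0, "wz": 0, "jaw": -0.3}, {"tx": 0, "ty": 0, "tz": 0.03, "wx": 0, "wy": 0, "wz": 0, "jaw": -0.3}, {"tx": 0, "ty": 0, "tz": 0, "wx": 0, "wy": 0, "wz": 0, "jaw": -0.3}, {"tx": 0, "ty": 0, "tz": 0, "wx": 0, "wy": 0, "wz": 0, "jaw": -0.3}]'

```text
clock: 15.18
eef_pos: [0.4661, 0.0956, 0.0894]
eef_rot: [180.0, -0.3, 9.0]
contact_force: [0.6, -0.6, 0.2]
finger_gap: 0.655
grip_force: 0.0
```

>>> servo_tool --commands '[{"tx": -0.03, "ty": 0, "tz": 0.08, "wx": 0, "wy": 0, "wz": 0, "jaw": -0.3}, {"tx": 0, "ty": 0, "tz": 0, "wx": 0, "wy": 0, "wz": 0, "jaw": 0}, {"tx": 0, "ty": 0, "tz": 0, "wx": 0, "wy": 0, "wz": 0, "jaw": 0.3}, {"tx": 0, "ty": 0, "tz": 0, "wx": 0, "wy": 0, "wz": 0, "jaw": 1}, {"tx": 0, "ty": 0, "tz": 0, "wx": 0, "wy": 0, "wz": 0, "jaw": 1}, {"tx": 0, "ty": 0, "tz": 0, "wx": 0, "wy": 0, "wz": 0, "jaw": 1}, {"tx": 0, "ty": 0, "tz": 0, "wx": 0, "wy": 0, "wz": 0, "jaw": 1}, {"tx": 0, "ty": 0, "tz": 0, "wx": 0, "wy": 0, "wz": 0, "jaw": 1}]' --squeeze 40

```text
clock: 15.85
eef_pos: [0.4628, 0.0953, 0.0835]
eef_rot: [180.0, 0.0, 9.0]
contact_force: [-0.3, 0.1, -0.1]
finger_gap: 0.215
grip_force: 0.0
```

>>> servo_tool --commands '[{"tx": 0, "ty": 0, "tz": 0, "wx": 0, "wy": 0, "wz": 0, "jaw": 1}, {"tx": 0, "ty": 0, "tz": 0, "wx": 0, "wy": 0, "wz": 0, "jaw": 1}, {"tx": 0, "ty": 0, "tz": 0, "wx": 0, "wy": 0, "wz": 0, "jaw": 1}]' --squeeze 40

```text
clock: 16.1
eef_pos: [0.4628, 0.0952, 0.0835]
eef_rot: [-180.0, 0.0, 9.0]
contact_force: [-0.6, -0.2, 0.6]
finger_gap: 0.187
grip_force: 40.0
```

>>> servo_tool --commands '[{"tx": 0, "ty": 0, "tz": -0.1, "wx": 0, "wy": 0, "wz": 0, "jaw": 1}, {"tx": 0, "ty": 0, "tz": -0.2, "wx": 0, "wy": 0, "wz": 0, "jaw": 1}, {"tx": 0, "ty": 0, "tz": -0.3, "wx": 0, "wy": 0, "wz": 0, "jaw": 1}, {"tx": 0, "ty": 0, "tz": -0.5, "wx": 0, "wy": 0, "wz": 0, "jaw": 1}, {"tx": 0, "ty": 0, "tz": -0.8, "wx": 0, "wy": 0, "wz": 0, "jaw": 1}, {"tx": 0, "ty": 0, "tz": -0.9, "wx": 0, "wy": 0, "wz": 0, "jaw": 1}, {"tx": 0, "ty": 0, "tz": -0.8, "wx": 0, "wy": 0, "wz": 0, "jaw": 1}, {"tx": 0, "ty": 0, "tz": -0.5, "wx": 0, "wy": 0, "wz": 0, "jaw": 1}]'

```text
clock: 16.77
eef_pos: [0.464, 0.0954, 0.253]
eef_rot: [180.0, -0.4, 9.0]
contact_force: [0.8, 0.5, -2.5]
finger_gap: 0.185
grip_force: 40.0
```

>>> servo_tool --commands '[{"tx": -0.18, "ty": 0.5, "tz": 0, "wx": 0, "wy": 0, "wz": 0, "jaw": 1}, {"tx": -0.33, "ty": 0.9, "tz": 0, "wx": 0, "wy": 0, "wz": 0, "jaw": 1}, {"tx": -0.33, "ty": 0.9, "tz": 0, "wx": 0, "wy": 0, "wz": 0, "jaw": 1}, {"tx": -0.33, "ty": 0.9, "tz": 0, "wx": 0, "wy": 0, "wz": 0, "jaw": 1}, {"tx": -0.33, "ty": 0.9, "tz": 0, "wx": 0, "wy": 0, "wz": 0, "jaw": 1}, {"tx": -0.33, "ty": 0.9, "tz": 0, "wx": 0, "wy": 0, "wz": 0, "jaw": 1}, {"tx": -0.14, "ty": 0.4, "tz": 0, "wx": 0, "wy": 0, "wz": 0, "jaw": 1}, {"tx": 0, "ty": 0, "tz": 0, "wx": 0, "wy": 0, "wz": 0.5, "jaw": 1}]'

```text
clock: 17.43
eef_pos: [0.4177, -0.1336, 0.2487]
eef_rot: [179.9, -0.0, 6.1]
contact_force: [0.3, 1.0, -3.0]
finger_gap: 0.185
grip_force: 40.0
```

>>> servo_tool --commands '[{"tx": 0, "ty": 0, "tz": 0, "wx": 0, "wy": 0, "wz": 1, "jaw": 1}, {"tx": 0, "ty": 0, "tz": 0, "wx": 0, "wy": 0, "wz": 1, "jaw": 1}, {"tx": 0, "ty": 0, "tz": 0, "wx": 0, "wy": 0, "wz": 1, "jaw": 1}, {"tx": 0, "ty": 0, "tz": 0, "wx": 0, "wy": 0, "wz": 1, "jaw": 1}, {"tx": 0, "ty": 0, "tz": 0, "wx": 0, "wy": 0, "wz": 1, "jaw": 1}, {"tx": 0, "ty": 0, "tz": 0, "wx": 0, "wy": 0, "wz": 1, "jaw": 1}, {"tx": 0, "ty": 0, "tz": 0, "wx": 0, "wy": 0, "wz": 1, "jaw": 1}, {"tx": 0, "ty": 0, "tz": 0, "wx": 0, "wy": 0, "wz": 1, "jaw": 1}]'

```text
clock: 18.1
eef_pos: [0.4185, -0.1303, 0.2486]
eef_rot: [-180.0, -0.0, -33.8]
contact_force: [-0.1, 0.3, -2.4]
finger_gap: 0.187
grip_force: 40.0
```

>>> servo_tool --commands '[{"tx": 0, "ty": 0, "tz": 0, "wx": 0, "wy": 0, "wz": 1, "jaw": 1}, {"tx": 0, "ty": 0, "tz": 0, "wx": 0, "wy": 0, "wz": 1, "jaw": 1}, {"tx": 0, "ty": 0, "tz": 0, "wx": 0, "wy": 0, "wz": 1, "jaw": 1}, {"tx": 0, "ty": 0, "tz": 0, "wx": 0, "wy": 0, "wz": 1, "jaw": 1}, {"tx": 0, "ty": 0, "tz": 0, "wx": 0, "wy": 0, "wz": 1, "jaw": 1}, {"tx": 0, "ty": 0, "tz": 0, "wx": 0, "wy": 0, "wz": 1, "jaw": 1}, {"tx": 0, "ty": 0, "tz": 0, "wx": 0, "wy": 0, "wz": 1, "jaw": 1}, {"tx": 0, "ty": 0, "tz": 0, "wx": 0, "wy": 0, "wz": 1, "jaw": 1}]'

```text
clock: 18.77
eef_pos: [0.4185, -0.1303, 0.2485]
eef_rot: [-180.0, -0.0, -73.8]
contact_force: [-0.1, -0.3, -2.2]
finger_gap: 0.185
grip_force: 40.0
```

>>> servo_tool --commands '[{"tx": 0, "ty": 0, "tz": 0, "wx": 0, "wy": 0, "wz": 0.45, "jaw": 1}, {"tx": 0, "ty": 0, "tz": 0, "wx": 0, "wy": 0, "wz": 0, "jaw": 1}, {"tx": 0, "ty": 0, "tz": 0, "wx": 0, "wy": 0, "wz": 0, "jaw": 1}, {"tx": 0, "ty": 0, "tz": 0, "wx": 0, "wy": 0, "wz": 0, "jaw": 1}, {"tx": 0, "ty": 0, "tz": 0, "wx": 0, "wy": 0, "wz": 0, "jaw": 1}]'

```text
clock: 19.18
eef_pos: [0.4186, -0.1303, 0.2478]
eef_rot: [-180.0, -0.0, -75.7]
contact_force: [0.0, 0.2, -2.6]
finger_gap: 0.186
grip_force: 40.0
```

```bash
python3 - <<'E'
from h import *
P=[];Q=[]
for i in range(3):
    s=env.sense(); P.append(s["eef_pos"]);Q.append(s["eef_rot"]); snap(("scene","side","wrist")[i],("s7","d7","w7")[i])
print(np.round(P,4)); print(np.round(Q,2)); print(s["joints"].round(1),s["dq"].round(2)); np.save("w7.npy",np.r_[s["eef_pos"],s["eef_rot"]])
# compare expected casting outline with picture
p=np.mean(P,0); yaw=Q[-1][2]; Rz=R.from_euler("z",yaw,degrees=True).as_matrix()
o=p+Rz@[.0017,0,-.0685]; face=o+Rz@[.032,0,.044]; print("face est",face,"yaw",yaw)
L=np.array([.466,-.307,.2237]); d=np.array([-.2453,.9694,0]); F=L+.15*d
e=face-F; print("err along lens",e@d,"lateral",e@[.9694,.2453,0],"z",e[2])
t=np.linspace(0,2*np.pi,40); ims=[]
for n,f in (("scene","s7"),("side","d7")):
    C=cam(n); im=cv2.imread(f"pics/{f}.png"); big=cv2.resize(im,None,fx=3,fy=3,interpolation=2)
    for pts in ([face+Rz@[0,.02*np.cos(a),.02*np.sin(a)] for a in t],[o+Rz@[a,b,0] for a,b in((-.02,-.02),(.02,-.02),(.02,.02),(-.02,.02))],[L,F]):
        cv2.polylines(big,[np.round((proj(C,pts)+.5)*3).astype(np.int32)],True,(255,0,255),1)
    u=(proj(C,F)[0]*3).astype(int); ims.append(big[max(u[1]-250,0):u[1]+250,u[0]-200:u[0]+200][:500])
h=min(i.shape[0] for i in ims); cv2.imwrite("pics/c7.png",np.hstack([i[:h] for i in ims]))
E
```

```text
[[ 0.4186 -0.1303  0.2478]
 [ 0.4186 -0.1303  0.2477]
 [ 0.4186 -0.1304  0.2476]]
[[-1.7999e+02 -1.0000e-02 -7.5750e+01]
 [-1.7999e+02 -0.0000e+00 -7.5750e+01]
 [-1.8000e+02 -0.0000e+00 -7.5760e+01]]
[-24.3 -22.2 117.8   0.   84.4 141.4] [-0.01  0.12  0.07  0.05 -0.11  0.18]
face est [ 0.42691494 -0.16301693  0.22316855] yaw -75.76428226087957
err along lens -0.000821510241326693 lateral -0.0025700097368890006 z -0.0005314544975852376
```

View pics/c7.png

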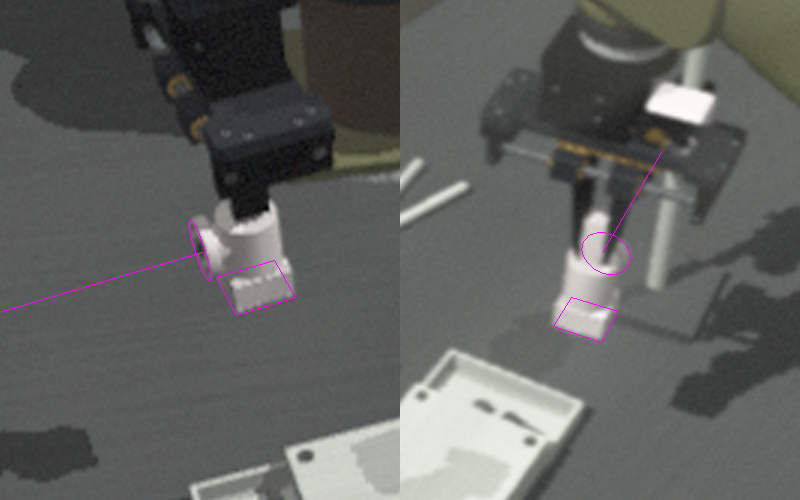

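The overlay (magenta) coincides with the held casting's flange and foot in both views, and the casting is upright. I apply the small residual correction and cross-check the lens position.

>>> servo_tool --commands '[{"tx": -0.02, "ty": -0.065, "tz": -0.01, "wx": 0, "wy": 0, "wz": 0, "jaw": 1}, {"tx": 0, "ty": 0, "tz": 0, "wx": 0, "wy": 0, "wz": 0, "jaw": 1}, {"tx": 0, "ty": 0, "tz": 0, "wx": 0, "wy": 0, "wz": 0, "jaw": 1}, {"tx": 0, "ty": 0, "tz": 0, "wx": 0, "wy": 0, "wz": 0, "jaw": 1}, {"tx": 0, "ty": 0, "tz": 0, "wx": 0, "wy": 0, "wz": 0, "jaw": 1}, {"tx": 0, "ty": 0, "tz": 0, "wx": 0, "wy": 0, "wz": 0, "jaw": 1}]'

```text
clock: 19.83
eef_pos: [0.421, -0.129, 0.2479]
eef_rot: [180.0, 0.0, -75.8]
contact_force: [0.5, -0.4, -1.5]
finger_gap: 0.186
grip_force: 40.0
```

```bash
python3 - <<'E'
from h import *
np.set_printoptions(precision=4,suppress=True)
v=np.load("w5.npy"); W=cam("wrist",dict(eef_pos=v[:3],eef_rot=v[3:])); S=cam("scene"); D=cam("side")
L=np.array([.466,-.307,.2237]); d=np.array([-.2453,.9694,0]); n=np.array([.9694,.2453,0])
print("scene proj L",proj(S,L))
t=np.linspace(0,2*np.pi,8,False)
rim=[L+.019*(np.cos(a)*n+np.sin(a)*np.array([0,0,1])) for a in t]
print(proj(S,rim).round(1).tolist())
print("3view",tri([(W,(438.1,157.3)),(D,(423.45,150.1)),(S,(140,207.4))]), "ws",tri([(W,(438.1,157.3)),(S,(140,207.4))]))
g=cv2.cvtColor(cv2.imread("pics/s5.png"),cv2.COLOR_BGR2GRAY); print(g[194:226:1,124:150:1][::2])
s=env.sense(); Rz=R.from_euler("xyz",s["eef_rot"],degrees=True).as_matrix()@np.diag([1,-1,-1]); face=s["eef_pos"]+Rz@[.0337,0,-.0245]; e=face-L-.15*d
print(s["eef_pos"],s["eef_rot"],"along",e@d,"lat",e@n,"z",e[2],s["clock"],s["dq"].round(2))
E
```

```text
scene proj L [[140.2024 205.3987]]
[[142.7, 212.1], [140.3, 204.8], [137.8, 197.8], [136.8, 195.4], [137.8, 198.8], [140.1, 206.0], [142.5, 212.8], [143.6, 215.4]]
3view (array([ 0.4664, -0.3092,  0.2205]), np.float64(0.6605137209019745)) ws (array([ 0.4662, -0.3095,  0.2195]), np.float64(0.7039209130479946))
[[ 87  92  90  88  89  89  90  89  87  89  90  92  89  91  93  89  90  92
   92  89  92  90  92  93  91  88]
 [ 88  92  90  91  93  94  94  90  90  90  93  82  83  88  91  86  87  90
   90  88  87  90  88  85  86  90]
 [ 92  89  89  91  84  76  70  58  49  38  38  38  37  66  87  89  91  89
   91  85  88  85  91  92  89  90]
 [112  59  47  39  37  37  39  39  40  37  39  35  40  80 111  98  89  91
   90  87  90  87  89  90  88  91]
 [150  59  38  42  34  43  41  41  42  42  38  40  43  47  68  84  90  89
   89  88  90  89  90  88  88  90]
 [223 136  51  43  44  43  38  43  49  45  39  40  43  41  45 107  97  90
   85  88  86  85  87  87  87  89]
 [226 193 100  44  43  46  42  35  43  35  42  41  40  41  40  61  99  95
   90  89  84  89  88  86  86  87]
 [227 229 151  66  39  42 
[... 438 characters left out ...]
8  23  25  27  15  30  23  23  23  22  20  40
   49  80  88  89  87  85  88  88]
 [149 146 147 146 159 157  85  17  22  30  35  40  51  57  71  74  85  87
   87  87  87  90  88  88  82  89]
 [144 145 148 146 150 168 138  86  72  84  86  87  88  86  84  85  86  88
   88  87  86  89  89  88  86  84]
 [144 146 146 147 144 154 171 129  92  84  85  87  86  84  87  89  85  88
   86  87  88  88  90  84  88  85]
 [144 141 144 144 145 142 159 159 111  86  87  88  85  86  87  87  86  87
   87  84  82  90  85  87  84  88]]
[ 0.421  -0.129   0.2479] [179.9978   0.003  -75.7826] along -4.431916787480517e-05 lat 3.7541069889204096e-05 z -0.00034291113358339564 19.8333 [-0.06 -0.11 -0.02  0.03 -0.01  0.09]
```

Scene and side put the lens about 2–3 mm lower and further back than the two-view fit. I split the difference.

>>> servo_tool --commands '[{"tx": 0.04, "ty": 0, "tz": 0.05, "wx": 0, "wy": 0, "wz": 0, "jaw": 1}, {"tx": 0, "ty": 0, "tz": 0, "wx": 0, "wy": 0, "wz": 0, "jaw": 1}, {"tx": 0, "ty": 0, "tz": 0, "wx": 0, "wy": 0, "wz": 0, "jaw": 1}, {"tx": 0, "ty": 0, "tz": 0, "wx": 0, "wy": 0, "wz": 0, "jaw": 1}, {"tx": 0, "ty": 0, "tz": 0, "wx": 0, "wy": 0, "wz": 0, "jaw": 1}, {"tx": 0, "ty": 0, "tz": 0, "wx": 0, "wy": 0, "wz": 0, "jaw": 1}, {"tx": 0, "ty": 0, "tz": 0, "wx": 0, "wy": 0, "wz": 0, "jaw": 1}, {"tx": 0, "ty": 0, "tz": 0, "wx": 0, "wy": 0, "wz": 0, "jaw": 1}]'

```text
clock: 20.5
eef_pos: [0.4214, -0.1305, 0.2459]
eef_rot: [-180.0, -0.0, -75.8]
contact_force: [0.5, 0.6, -2.3]
finger_gap: 0.189
grip_force: 40.0
```

```bash
python3 - <<'E'
from h import *
s=env.sense(); print(s["eef_pos"],s["eef_rot"],s["dq"].round(2),s["grip_force"],s["clock"])
print(ticket.close_job())
E
```

```text
[ 0.42141584 -0.13053414  0.24591949] [-1.79993222e+02 -6.33392336e-03 -7.57832933e+01] [ 0.12 -0.08 -0.05 -0.01 -0.06 -0.11] 39.99906599521637 20.5
the job is handed in; nothing more can be done
None
```

The job is handed in at 20.5 s: all four chips are in the gutter, the scraper is on the bench, and the casting is held upright and motionless at the camera focus (lens position uncertain by about 2–3 mm), but no verdict was returned.

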